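# Set the stop clip on a bar and hold the bar in the bender's guard window

### The job

Set up the next bend on the bench bender: take the sprung stop clip off the short bar in the wooden stand and clip it over the top edge of the long bar, with the clip's front face (the side towards the nose) on the scribed line. Then lift the long bar out of the stand and pass its nose, level, through the narrow upright window in the bender's guard until the clip comes up against the guard, so that the bar reaches in just as far as the line. Finish with the gripper still holding the bar there; the short bar stays in the stand, and the pliers, the scriber and the brass weight are left where they are.

Things in the scene. Friction and masses are not known exactly. Their poses are not given: they have to be found in the camera images.
- long_bar: The work: brass flat bar standing on edge in one of the stand's two kerfs (which one varies), 190 mm long (x), 5 thick (y), 28 high (z), about 0.22 kg. Origin: middle of its lower edge; nose at x = +95 mm, tail at x = -95 mm. The last 8 mm of the nose are bevelled to 2.4 mm thick, 23 high. In the stand it is clear of the wood where x < -38 or x > +26 mm. It comes straight up out of the kerf (11 mm deep).
- bar_line (a point): The thin dark line scribed round the long bar, 65 mm behind the nose (bar x = +30 mm); this point is on the top edge. Axes as the bar. The clip is 18 mm wide, so its middle belongs at bar x = +21 mm.
- bar_nose (a point): Centre of the long bar's nose end face (bar x = +95 mm, 14 mm above its lower edge). Axes as the bar.
- bar_tail (a point): Where the long bar is well held, across its thickness: on the tail at mid height (bar x = -62 mm, z = 14 mm), clear of the stand, and 83 mm from the clip's middle once that sits at the line, so that the gripper's body clears the clip's handles. Axes as the bar.
- short_bar: The spare: a brass bar of the same 5 x 28 mm section, only 110 mm long, in the other kerf. Origin on its lower edge, 45 mm from its tail and 65 mm from its nose; axes parallel to the long bar's. The clip starts on it. It stays in the stand.
- clip: Sprung steel stop clip, like a clothes peg: two jaws below, two black-tipped handles above; 18 mm wide along x (its pivot, along the bar; +x faces the nose), 62 mm tall, 0.05 kg. Origin between the jaws' lower tips; z up, y across the bar. It bites the top 12 mm of a bar, origin then 16 mm above the bar's lower edge; a throat plate meets the top edge at 15 mm of bite. The stop face is at x = +9 mm.
- clip_top (a point): Midway between the clip's handles, 50 mm above its origin (pivot at 24 mm): where finger pads squeeze them together along y. On a bar the handles lean out, 26 mm apart over their outer faces at z = 31 mm and 44 mm at the top. This point is carried by the +y handle: when the clip is squeezed evenly its axes tip about x by half the joint's value.
- clip_jaw (a joint): Opening of the clip, rad: 0 while it bites a 5 mm bar, -0.2 shut on nothing, 0.47 fully squeezed: then the handles are parallel, 25 mm apart over their outer faces, and the jaw tips 16 mm apart. Its spring shuts it; some 10 to 15 N on each handle opens it fully. Pushed along the bar with more than about 10 N, the clip slips.
- stand: Fixed wooden block on low feet, from x = -32 to +20 mm, 76 mm wide (y), 40 mm high, two sawn kerfs along x at y = +20 and -20 mm, 6.5 mm wide, 11 deep (floor at z = 29 mm). Origin on the table. A pile of books 113 mm high stands some 45 mm beyond the farther bar's tail: there open the fingers only part way (40 mm is ample).
- bender: Fixed bench bender: steel base 92 x 100 mm, air cylinder on its -y side (out to y = -90 mm), two rollers and a former inside a guard 135 mm high, whose front is a grey sheet 96 mm wide, 4 thick. Origin on the table below the middle of the sheet's front face; x points into the machine (direction of feed), z up. Inside, the bar's path has 5 mm or more free on either side.
- window (a point): Centre of the window in the guard's front face, 78 mm above the table: an upright slot 7 mm wide (y), 31 mm high (z), square-edged, framed by a dark wear plate, through the 4 mm sheet. x points into the machine along the feed. When the clip meets the guard, the clip's stop face is at x = 0 here and the nose at x = +65 mm.
- scriber: Thin steel scriber, 110 mm long, 9 mm thick, lying on the flat cream pad (23 mm high) in front of the bender. Bystander.
- pliers: Blue-handled pliers lying flat, 132 mm long, 10 mm high. Bystander.
- brass_weight: Brass weight with a knob, 33 mm across, 44 mm tall; origin under its centre. Bystander.

How it is judged:
On the way, in this order (a step that is already met when the one before it is completed fails the run):
1. the clip is squeezed and lifted clear of the short bar (z of clip in the frame of short_bar above 0.034 m and contact force between the fingers and clip above 1 N and contact force between clip and short_bar below 0.05 N), for 0.1 s.
2. the clip bites the long bar's top edge with its front face on the scribed line (within 4 mm), let go (x of clip in the frame of long_bar between 0.017 and 0.025 m and y of clip in the frame of long_bar between -0.004 and 0.004 m and z of clip in the frame of long_bar between 0.008 and 0.02 m and value of joint clip_jaw between -0.12 and 0.12 rad and contact force between the fingers and clip below 0.05 N), for 0.2 s.
3. the long bar is lifted out of the stand with the clip on it (x of clip in the frame of long_bar between 0.016 and 0.026 m and y of clip in the frame of long_bar between -0.004 and 0.004 m and z of clip in the frame of long_bar between 0.008 and 0.02 m and value of joint clip_jaw between -0.12 and 0.12 rad and height (world z) of long_bar above 0.046 m and contact force between long_bar and stand below 0.05 N and contact force between the fingers and long_bar above 2 N), for 0.1 s.
4. the nose is through the window (x of bar_nose in the frame of window between 0.008 and 0.08 m and y of bar_nose in the frame of window between -0.006 and 0.006 m and z of bar_nose in the frame of window between -0.006 and 0.006 m), for 0.1 s.
At the end, for the whole second after the job is handed in: The gripper holds the long bar level (5 deg), its nose 58 to 72 mm inside the window, the clip on the line within 5 mm and its front face within 2.5 mm of the guard, fingers off the clip; the short bar is still in its kerf (x of bar_nose in the frame of window between 0.058 and 0.072 m and y of bar_nose in the frame of window between -0.006 and 0.006 m and z of bar_nose in the frame of window between -0.006 and 0.006 m and x of clip in the frame of long_bar between 0.016 and 0.026 m and y of clip in the frame of long_bar between -0.004 and 0.004 m and z of clip in the frame of long_bar between 0.008 and 0.02 m and value of joint clip_jaw between -0.12 and 0.12 rad and x of clip in the frame of window between -0.0115 and -0.006 m and angle between the x axis of long_bar and the x axis of window, either way round below 0.09 rad and angle between long_bar's own z axis and vertical below 0.12 rad and contact force between the fingers and long_bar above 2 N and contact force between long_bar and stand below 0.05 N and contact force between the fingers and clip below 0.2 N and linear speed of long_bar below 0.05 m/s and z of short_bar in the frame of stand below 0.034 m and distance of short_bar from where it was at the start of the episode below 0.02 m); the arm keeps its last pose, push and grip.
It fails at once if the short bar is pulled from or shoved along its kerf (distance of short_bar from where it was at the start of the episode above 0.02 m).
It fails at once if the scriber shifted by more than 3 cm (distance of scriber from where it was at the start of the episode above 0.03 m).
It fails at once if the pliers shifted by more than 3 cm (distance of pliers from where it was at the start of the episode above 0.03 m).
It fails at once if the brass weight shifted by more than 3 cm (distance of brass_weight from where it was at the start of the episode above 0.03 m).
It also fails if it takes over 54 s, if anything falls off the work surface, if the arm or the gripper's body presses on something with over 40 N, if the wrist force passes 120 N, or if a joint passes its speed limit or range.

### The arm

A 7-joint arm with a two-finger parallel gripper is mounted at the origin on a cart in front of the work surface, level with it; the furniture and walls round the work are solid. World frame = base frame: x ahead of the robot, y to its left, z up, the work surface at z = 0. Lengths are in m, angles in rad, forces in N, time in s.
With the tool pointing down it reaches from about 0.4 to 0.85 m from the base axis. Payload 10.4 kg.
Tool frame: the origin (TCP) lies midway between the tips of the shut fingers; the grasp point (between the pads) lies 19 mm behind it; x points along the fingers, z is the direction in which the jaws open and shut, and the axes are right-handed (so a half turn about x gives the same grasp; the last joint's range is limited). The gripper opens to 87 mm and grips with 3 to 60 N. Pads are 19 mm wide; open, the fingers measure 117 mm over their backs; the gripper's body (75 mm by 190 mm) begins 51 mm behind the grasp point.
Start: joints at [1.161, 0.332, -0.065, 1.46, 0.022, 1.35, -0.088], TCP at [0.236, -0.579, 0.197] pointing down, gripper open.
Joint ranges: [-2.6, 2.6], [-0.5, 2.12], [-1.47, 1.34], [0.16, 2.42], [-1.27, 4.41], [0.06, 2.06], [-2.6, 2.6]. Speed limits (rad/s): [2.22, 2.22, 2.79, 2.79, 3.14, 3.14, 3.14].

### API

Orientations are given as a unit quaternion [x, y, z, w].
In Python, from bench import read_state, camera, camera_params, close_job gives the robot as it stands.
- The arm moves only by the tool arm_command, never from a script. Its argument "targets" is a list of rows, each a list of 7 numbers: the closure in counts, from 0 (fully open) to 255 (shut), then the shift along the tool's x, y, z in mm, then the turn, a rotation vector about the tool's x, y, z in rad. A call has 1 to 10 rows; each row is the pose to reach, as a shift and turn from the pose commanded when the call began, along the tool's axes at that moment; what a row does not reach only later rows make up. A row lasts 1/10 s, in which the tool goes at most 50 mm and 8.59 degrees, less where a joint would pass 70% of its speed; a pose out of reach is approached as far as the arm can. A call with a gripper value outside its range is refused whole. The fingers move at their own pace and stop on an object; "newtons" is the grip in N (left out, the last holds). Time passes only in rows, so rows that repeat a pose let the fingers close. It gives the time, the measured TCP pose, the force and the opening at its end, in the units of the state.
- read_state(): the state, without advancing time (a new reading comes with each control period).
- camera(name): name is "scene" or "top"; returns the picture (480x640x3 uint8, red, green, blue); there is no depth.
- camera_params(name): a dict with "intrinsics" (3x3 intrinsics, pixels), "xyz" and "orientation" of the camera in the world. Camera axes: x right, y down, z forward; pixel columns grow to the right and rows downward; lengths in m; the calibration is good to about 2 mm. A picture is of the moment at which its call begins. camera_params takes no time and is no camera call.
- close_job(): hands the job in, once; it reports no verdict.
The state is a dict: "time": time; "joint_positions": joint angles; "joint_vel": joint speeds; "joint_torque": joint torques, N m; "ee_pos": TCP position; "eef_rot": TCP orientation; "ft_force": force on the tool from outside, world axes, zero at the start; "torque": the same for the moment, N m; "width": finger opening in m.
Only numpy, scipy, OpenCV 4.12 (cv2) and the standard library are available. Lean on these libraries where they do the work, as an engineer would, in place of code of your own. Each camera call takes 0.05 s, during which the arm holds its last target.

## Working session

There is one attempt and no reset: what is moved stays moved. The work goes in short steps, Python scripts to look and compute and a tool call to move; the robot and the scene stay as the last step left them, time stands still between calls to the robot, and variables do not carry over. Pictures are saved under pics/ and viewed, and the job is handed in when it is done.

Besides the shell and the picture viewer there is one more tool, called after ">>>" as name([rows], argument=value, ...), one row to a line, values as JSON. arm_command: Moves the arm, as the interface text tells. Its arguments: {"type":"object","properties":{"targets":{"type":"array"},"newtons":{"type":"number"}},"required":["targets"]}

```bash
mkdir -p pics; ls; python3 - <<'E'
from bench import *
import cv2
s=read_state();print(s)
for n in("scene","top"):
    im=camera(n);cv2.imwrite(f"pics/{n}0.png",im[:,:,::-1]);print(n,camera_params(n))
E
```

```text
pics
{'time': 0.0, 'joint_positions': array([ 1.16141675,  0.332871  , -0.06470642,  1.46091688,  0.02163461,
        1.34988497, -0.0885125 ]), 'joint_vel': array([ 3.14982514e-04,  9.15042678e-05, -3.24737444e-04, -6.44121823e-04,
       -2.18521915e-04,  5.72952950e-04, -6.18470080e-04]), 'joint_torque': array([ 2.54081078e-04, -6.23238873e+01,  2.51765916e-02, -3.89903104e+01,
       -6.13408908e-02,  3.95816762e-02,  1.64718108e-04]), 'ee_pos': array([ 0.23558746, -0.57845982,  0.1961662 ]), 'eef_rot': array([ 0.39482408,  0.58720024, -0.39433483,  0.58635302]), 'ft_force': array([ 0.13990271,  0.17425143, -0.73651744]), 'torque': array([ 0.03086907,  0.00093076, -0.02868525]), 'width': 0.08672383782924663}
scene {'intrinsics': array([[439.55207814,   0.        , 312.98208212],
       [  0.        , 439.55207814, 244.96834227],
       [  0.        ,   0.        ,   1.        ]]), 'xyz': array([0.07681313, 0.50498841, 0.4870599 ]), 'orientation': array([-0.27988467,  0.80984457, -0.49149674,  0.15571546])}
top {'intrinsics': array([[564.08476116,   0.        , 321.26312594],
       [  0.        , 564.08476116, 238.44070293],
       [  0.        ,   0.        ,   1.        ]]), 'xyz': array([ 0.46269102, -0.07967407,  1.05925475]), 'orientation': array([ 0.71558215, -0.69792479,  0.02709425, -0.01044373])}
```

View pics/scene0.png

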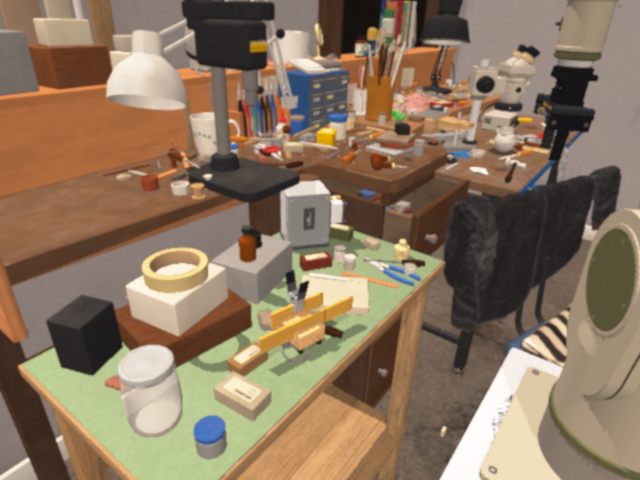

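View pics/top0.png

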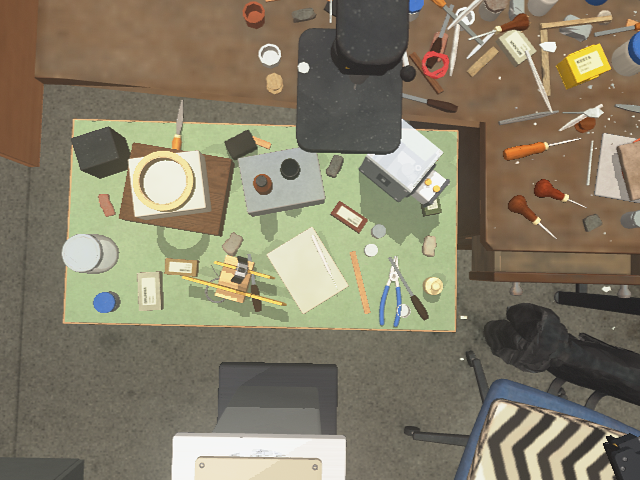

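```bash
cat > h.py <<'E'
import numpy as np,cv2
from scipy.spatial.transform import Rotation as R
from bench import *
def P(n):
    p=camera_params(n);return p["intrinsics"],p["xyz"],R.from_quat(p["orientation"]).as_matrix()
def ray(n,uv):
    K,c,M=P(n);d=M@np.linalg.inv(K)@np.array([uv[0],uv[1],1.]);return c,d/np.linalg.norm(d)
def onz(n,uv,z):
    c,d=ray(n,uv);return c+d*(z-c[2])/d[2]
def proj(n,X):
    K,c,M=P(n);q=K@(M.T@(np.asarray(X)-c));return q[:2]/q[2]
def tri(a,b):
    (c1,d1),(c2,d2)=ray("top",a),ray("scene",b)
    t=np.linalg.lstsq(np.c_[d1,-d2],c2-c1,rcond=None)[0];p,q=c1+d1*t[0],c2+d2*t[1]
    return (p+q)/2,np.linalg.norm(p-q)
def crop(im,u0,v0,w,h,f,name):
    c=im[v0:v0+h,u0:u0+w,::-1];cv2.imwrite(name,cv2.resize(c,None,fx=f,fy=f,interpolation=cv2.INTER_CUBIC))
E
python3 - <<'E'
from h import *
t=cv2.imread("pics/top0.png")[:,:,::-1];s=cv2.imread("pics/scene0.png")[:,:,::-1]
crop(t,170,230,130,95,6,"pics/t_stand.png")
crop(t,350,110,110,100,6,"pics/t_bend.png")
crop(s,220,255,150,120,5,"pics/s_stand.png")
crop(s,270,170,90,90,6,"pics/s_bend.png")
E
```

```text
(no output)
```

View pics/t_stand.png

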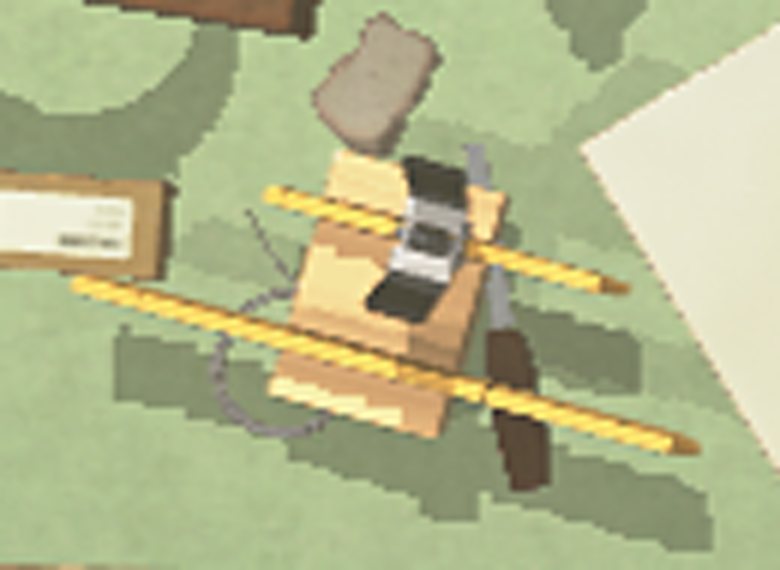

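View pics/t_bend.png

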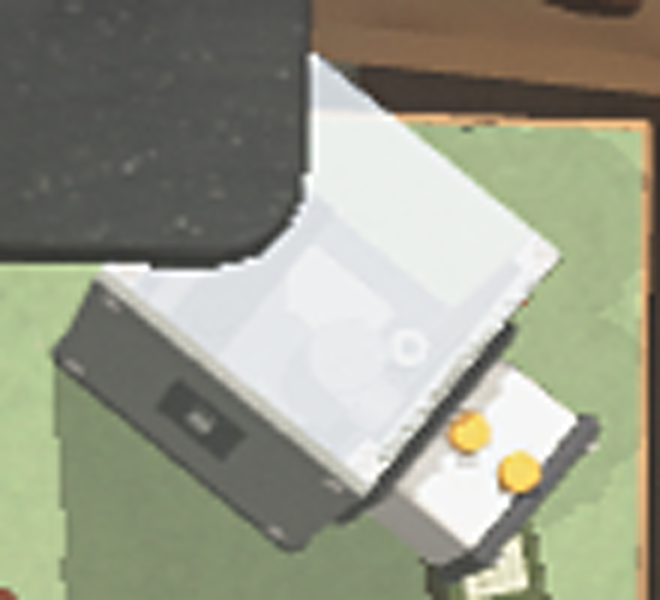

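View pics/s_stand.png

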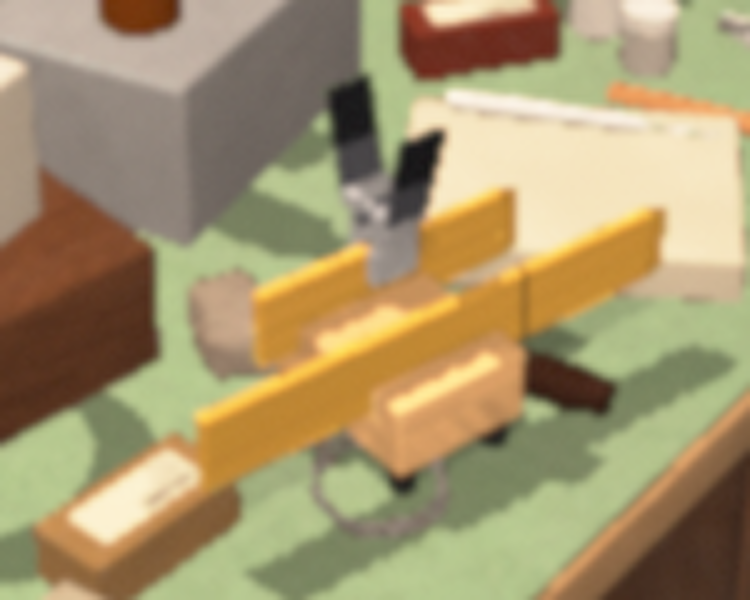

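View pics/s_bend.png

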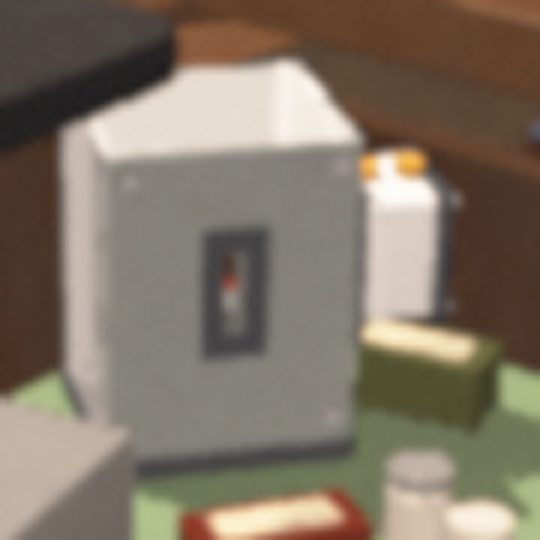

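```bash
python3 - <<'E'
from h import *
t=cv2.imread("pics/top0.png");hsv=cv2.cvtColor(t,cv2.COLOR_BGR2HSV)
m=cv2.inRange(hsv,(18,130,150),(32,255,255))
m[:, :170]=0;m[:, 300:]=0;m[:255]=0;m[310:]=0
cv2.imwrite("pics/m.png",cv2.resize(m[250:315,170:300],None,fx=6,fy=6,interpolation=0))
n,l,st,_=cv2.connectedComponentsWithStats(m)
for i in range(1,n): 
    if st[i,4]>8: print(i,st[i])
for px in [(170+78/6,230+283/6),(170+695/6,230+447/6),(170+268/6,230+195/6),(170+625/6,230+288/6)]:
    print(onz("top",px,.057))
s=[(220+200/5,255+415/5),(220+660/5,255+212/5),(220+255/5,255+292/5),(220+512/5,255+192/5)]
for px in s: print("s",onz("scene",px,.057))
print("line",onz("top",(170+482/6,230+395/6),.057),onz("scene",(220+522/5,255+270/5),.057))
print("win",tri((350+200/6,110+420/6),(270+235/6,170+292/6)))
for a,b in [((97,283),(97,155)),((362,495),(362,145))]:
    print("top corners",tri((350+a[0]/6,110+a[1]/6),(270+b[0]/6,170+b[1]/6)),onz("top",(350+a[0]/6,110+a[1]/6),.135),onz("scene",(270+b[0]/6,170+b[1]/6),.135))
E
```

```text
1 [214 261  22   8  63]
2 [248 270  22   9  67]
3 [182 276 101  29 327]
[0.44166391 0.13943586 0.057     ]
[ 0.39785267 -0.04290848  0.057     ]
[0.46885057 0.08475018 0.057     ]
[ 0.44403729 -0.02100262  0.057     ]
s [0.44251746 0.13929199 0.057     ]
s [ 0.39348793 -0.03646674  0.057     ]
s [0.47040839 0.08422828 0.057     ]
s [ 0.43993347 -0.01411078  0.057     ]
line [0.41164349 0.02007428 0.057     ] [0.41062112 0.0203085  0.057     ]
win (array([ 0.62058518, -0.20882764,  0.07781497]), np.float64(0.0003764422764954189))
top corners (array([ 0.65086824, -0.17017658,  0.13594345]), np.float64(0.005597740349327133)) [ 0.64882033 -0.17197386  0.135     ] [ 0.6550406  -0.17077046  0.135     ]
top corners (array([ 0.59222291, -0.24695637,  0.13226895]), np.float64(0.0003041949588452457)) [ 0.59196718 -0.24637894  0.135     ] [ 0.58812726 -0.24124804  0.135     ]
```

View pics/m.png

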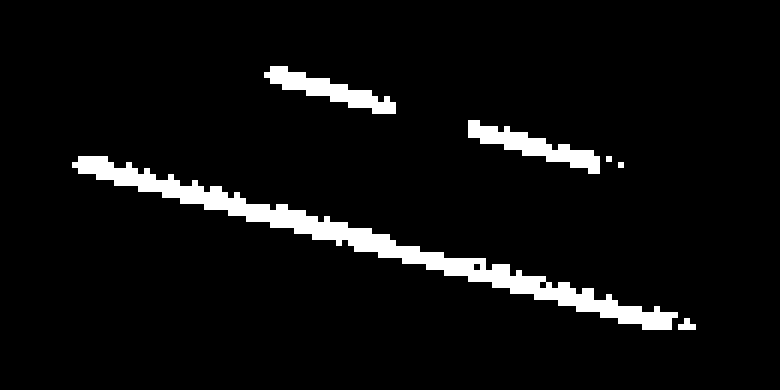

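```bash
python3 - <<'E'
from h import *
t=cv2.imread("pics/top0.png");hsv=cv2.cvtColor(t,cv2.COLOR_BGR2HSV)
m=cv2.inRange(hsv,(18,130,150),(32,255,255))
m[:, :170]=0;m[:, 300:]=0;m[:255]=0;m[310:]=0
n,l,st,_=cv2.connectedComponentsWithStats(m)
def fit(ids,z=.0565):
    v,u=np.nonzero(np.isin(l,ids));X=np.array([onz("top",(a,b),z) for a,b in zip(u,v)])[:,:2]
    vx,vy,x0,y0=cv2.fitLine(X.astype(np.float32),cv2.DIST_HUBER,0,1e-4,1e-4).ravel();d=np.array([vx,vy])
    if d[1]>0:d=-d
    return np.array([x0,y0]),d
for ids in ([3],[1,2]):
    c,d=fit(ids);print(c,d,"yaw",np.degrees(np.arctan2(d[1],d[0])))
c,d=fit([3]);nrm=np.array([-d[1],d[0]])
for nm,q in dict(tail=[.4420,.1394],nose=[.3978,-.0429],line=[.4113,.0202],stail=[.4689,.0848],snose=[.4440,-.021]).items():
    q=np.array(q)-c;print(nm,"along",q@d,"across",q@nrm)
for px in [(200,415),(660,212)]:
    q=onz("scene",(220+px[0]/5,255+px[1]/5),.057)[:2]-c;print("scene across",q@nrm)
E
python3 - <<'E'
from h import *
t=cv2.imread("pics/top0.png")[:,:,::-1];s=cv2.imread("pics/scene0.png")[:,:,::-1]
crop(t,225,250,32,36,16,"pics/t_clip.png")
crop(s,280,265,34,50,12,"pics/s_clip.png")
crop(t,175,265,60,35,12,"pics/t_tail.png")
E
```

```text
[0.4210737 0.0531515] [-0.24018452 -0.97072726] yaw -103.89743
[0.4578438  0.03621729] [-0.24174064 -0.9703409 ] yaw -103.989296
tail along -0.08874994305024353 across -0.0004018291782552077
nose along 0.09882979293217453 across 0.0004776629287785021
line along 0.03433441155602727 across -0.0015731619369202972
stail along -0.04220919786045756 across 0.03882480880506692
snose along 0.06647434120526108 across 0.040065221672136185
scene across 0.0001264268575534201
scene across -0.0052533544285377105
```

View pics/t_clip.png

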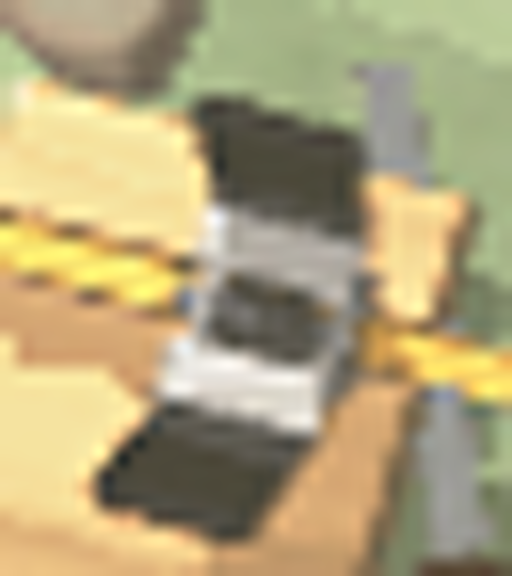

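View pics/s_clip.png

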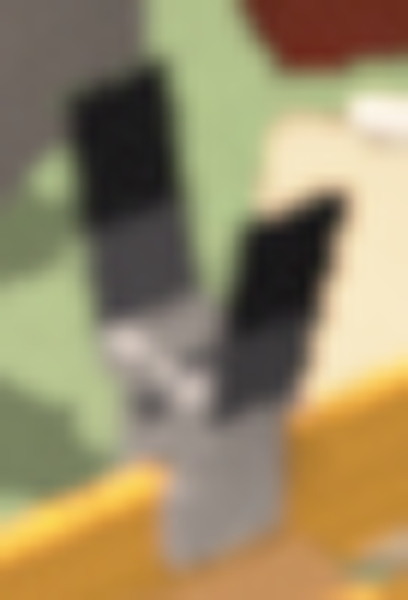

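```bash
python3 - <<'E'
from h import *
c=np.array([.42107,.05315]);d=np.array([-.2404,-.9707]);d/=np.linalg.norm(d);nrm=np.array([-d[1],d[0]])
def T(n,px,z):
    X=onz(n,px,z);q=X[:2]-c;print(n,np.round(X,4),"along %.4f across %.4f"%(q@d,q@nrm))
for z in(.104,.107):
  for a in [(205,105),(365,145),(100,490),(245,535)]: T("top",(225+a[0]/16,250+a[1]/16),z)
  for a in [(75,105),(160,65),(255,228),(348,192)]: T("scene",(280+a[0]/12,265+a[1]/12),z)
# tri of handle corners
for a,b in [((205,105),(75,105)),((365,145),(160,65)),((100,490),(245,228)),((245,535),(348,192))]:
    print(tri((225+a[0]/16,250+a[1]/16),(280+b[0]/12,265+b[1]/12)))
E
```

```text
top [0.4795 0.0385 0.104 ] along 0.0002 across 0.0603
top [0.4757 0.0216 0.104 ] along 0.0175 across 0.0606
top [0.4388 0.0482 0.104 ] along 0.0005 across 0.0184
top [0.4344 0.0329 0.104 ] along 0.0165 across 0.0178
scene [0.4805 0.0342 0.104 ] along 0.0041 across 0.0623
scene [0.4782 0.0186 0.104 ] along 0.0198 across 0.0638
scene [0.442  0.0426 0.104 ] along 0.0052 across 0.0229
scene [0.4379 0.0278 0.104 ] along 0.0205 across 0.0224
top [0.4795 0.0381 0.107 ] along 0.0005 across 0.0603
top [0.4757 0.0212 0.107 ] along 0.0179 across 0.0607
top [0.4389 0.0478 0.107 ] along 0.0009 across 0.0185
top [0.4345 0.0325 0.107 ] along 0.0168 across 0.0180
scene [0.4773 0.0379 0.107 ] along 0.0013 across 0.0583
scene [0.4751 0.0224 0.107 ] along 0.0169 across 0.0598
scene [0.4392 0.0462 0.107 ] along 0.0024 across 0.0192
scene [0.4351 0.0316 0.107 ] along 0.0176 across 0.0188
(array([0.47875209, 0.03763644, 0.10643584]), np.float64(0.0018374293207229653))
(array([0.47578575, 0.02138393, 0.1062436 ]), np.float64(0.00022949769452650692))
(array([0.43912886, 0.04788867, 0.10780647]), np.float64(0.0006298558662047295))
(array([0.43448638, 0.03239603, 0.1076538 ]), np.float64(0.00010869077338268763))
```

View pics/t_tail.png

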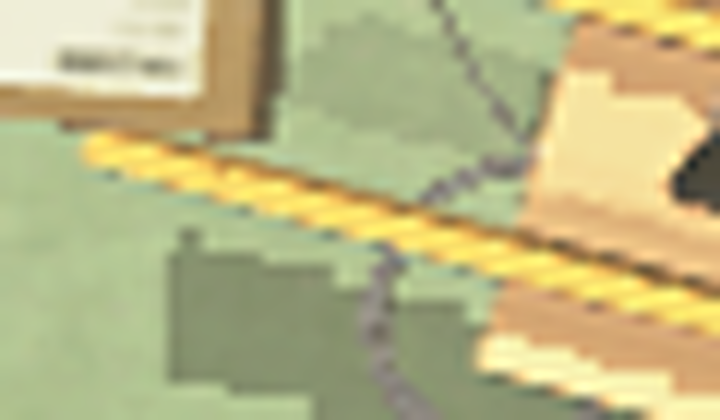

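```bash
python3 - <<'E'
from h import *
t=cv2.imread("pics/top0.png")[:,:,::-1];s=cv2.imread("pics/scene0.png")[:,:,::-1]
crop(t,110,110,230,180,3.4,"pics/t_obs.png")
crop(s,100,210,260,190,3,"pics/s_obs.png")
E
```

```text
(no output)
```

View pics/t_obs.png

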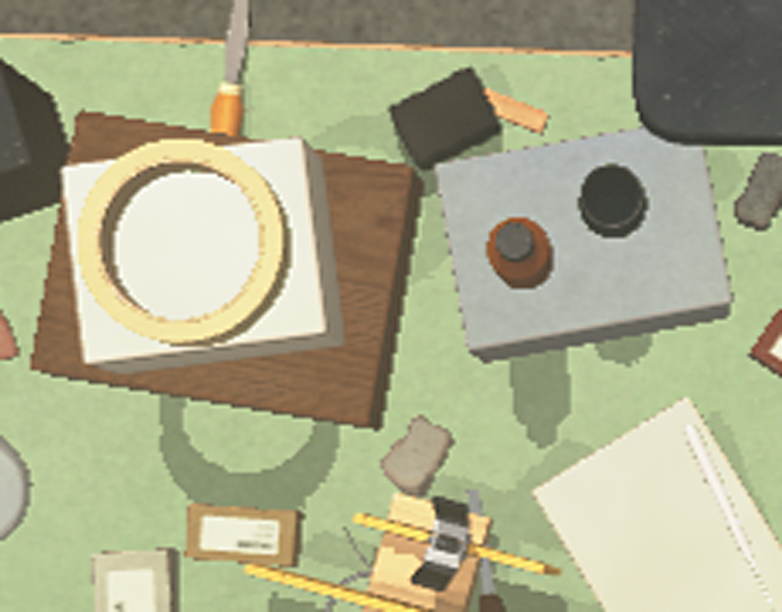

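View pics/s_obs.png

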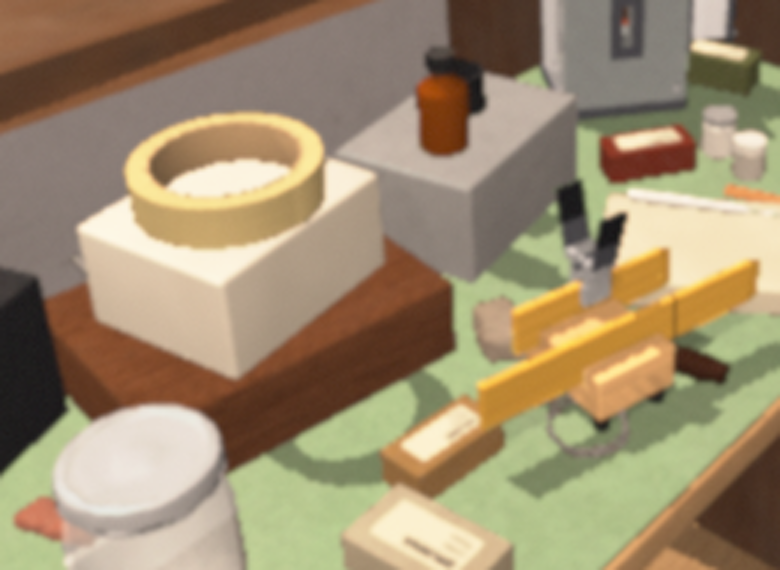

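```bash
python3 - <<'E'
from h import *
c=np.array([.42107,.05315]);d=np.array([-.2404,-.9707]);d/=np.linalg.norm(d);nrm=np.array([-d[1],d[0]])
L=dict(book_corner=((380,425),(452,293)),book_left=((35,370),(220,470)),white_near=((328,330),(232,282)) ,white_near2=((88,360),(85,232)),white_right=((305,142),(378,180)),tape_near=((190,342),(205,245)),
 box_r=((300,508),(465,400)), box_r2=((298,562),(502,428)), box_near=((190,555),(385,452)),
 grey_near=((480,350),(470,185)),grey_right=((730,303),(575,100)),grey_left=((437,167),(342,150)),bottle=((515,240),(443,80)),black=((612,195),(437,58)))
for k,(a,b) in L.items():
    X,e=tri((110+a[0]/3.4,110+a[1]/3.4),(100+b[0]/3,210+b[1]/3));q=X[:2]-c
    print(k,np.round(X,3),"err %.4f along %.3f across %.3f"%(e,q@d,q@nrm))
E
```

```text
book_corner [0.52  0.078 0.041] err 0.0042 along -0.048 across 0.090
book_left [0.533 0.25  0.032] err 0.0318 along -0.218 across 0.061
white_near [0.591 0.132 0.044] err 0.0699 along -0.117 across 0.146
white_near2 [0.56  0.228 0.139] err 0.0631 along -0.203 across 0.093
white_right [0.628 0.085 0.089] err 0.0792 along -0.081 across 0.193
tape_near [0.567 0.178 0.104] err 0.0393 along -0.156 across 0.112
box_r [0.474 0.121 0.018] err 0.0013 along -0.078 across 0.035
box_r2 [0.445 0.122 0.015] err 0.0002 along -0.073 across 0.007
box_near [0.454 0.181 0.035] err 0.0181 along -0.132 across 0.001
grey_near [0.558 0.023 0.072] err 0.0032 along -0.003 across 0.140
grey_right [ 0.586 -0.107  0.068] err 0.0007 along 0.115 across 0.198
grey_left [0.65  0.046 0.073] err 0.0029 along -0.048 across 0.224
bottle [ 0.606 -0.     0.119] err 0.0044 along 0.007 across 0.192
black [ 0.639 -0.041  0.107] err 0.0146 along 0.039 across 0.234
```

```bash
python3 - <<'E'
from h import *
c=np.array([.42107,.05315]);d=np.array([-.2404,-.9707]);d/=np.linalg.norm(d);nrm=np.array([-d[1],d[0]])
L=dict(white_near=((85,360),(232,282)) ,white_right=((325,330),(378,180)),book_left=((35,370),(218,440)),tape_rim=((285,240),(325,155)))
for k,(a,b) in L.items():
    X,e=tri((110+a[0]/3.4,110+a[1]/3.4),(100+b[0]/3,210+b[1]/3));q=X[:2]-c
    print(k,np.round(X,3),"err %.4f along %.3f across %.3f"%(e,q@d,q@nrm))
s=read_state();M=R.from_quat(s["eef_rot"]).as_matrix();print(M.round(3))
E
```

```text
white_near [0.541 0.208 0.113] err 0.0060 along -0.179 across 0.079
white_right [0.561 0.094 0.108] err 0.0018 along -0.073 across 0.126
book_left [0.533 0.246 0.047] err 0.0279 along -0.214 across 0.062
tape_rim [0.598 0.108 0.118] err 0.0168 along -0.096 across 0.159
[[-0.     0.926  0.377]
 [ 0.001  0.377 -0.926]
 [-1.    -0.    -0.001]]
```

```bash
cat >> h.py <<'E'
def row(p,yaw,pitch=0):
    """target TCP p, jaw z yaw(deg)"""
    s=read_state();M=R.from_quat(s["eef_rot"]).as_matrix()
    y=np.radians(yaw);z=np.array([np.cos(y),np.sin(y),0]);x=np.array([0,0,-1.]);T=np.c_[x,np.cross(z,x),z]
    sh=M.T@(np.asarray(p)-s["ee_pos"])*1000;rv=R.from_matrix(M.T@T).as_rotvec()
    print("t",s["time"],"shift",sh.round(1),"turn",rv.round(4),"w",s["width"],"F",s["ft_force"].round(2))
E
python3 -c "
from h import *
row([.4572,.0349,.18],-13.95)"
```

```text
t 0.1 shift [  16.8  436.6 -484.4] turn [-9.404e-01 -1.200e-03 -5.000e-04] w 0.08713740700737743 F [-0.03 -0.04 -0.56]
```

>>> arm_command([
  [80,0,20,-22,-0.1,0,0],
  [80,0,60,-66,-0.2,0,0],
  [80,0,95,-105,-0.32,0,0],
  [80,0,131,-145,-0.44,0,0],
  [80,0,167,-185,-0.56,0,0],
  [80,0,202,-224,-0.68,0,0],
  [80,0,238,-264,-0.8,0,0],
  [80,5,274,-304,-0.94,-0.001,0],
  [80,10,310,-344,-0.94,-0.001,0],
  [80,14,345,-384,-0.94,-0.001,0],
], newtons=30)

```text
time: 1.1
ee_pos: [0.3983, -0.1259, 0.1856]
eef_rot: [0.086, 0.702, -0.086, 0.702]
ft_force: [1.1, 0.1, -0.2]
width: 0.0598
```

```bash
python3 -c "
from h import *
row([.4572,.0349,.16],-13.95)"
```

```text
t 1.1 shift [ 25.5 170.3  18.3] turn [-0.0003  0.0011  0.001 ] w 0.05984990510641168 F [ 1.08  0.14 -0.2 ]
```

>>> arm_command([
  [80,5,30,5,0,0,0],
  [80,10,70,8,0,0,0],
  [80,15,110,12,0,0,0],
  [80,20,140,15,0,0,0],
  [80,20,155,17,0,0,0],
  [80,20,155,17,0,0,0],
  [80,20,155,17,0,0,0],
])

```text
time: 1.8
ee_pos: [0.4519, 0.018, 0.1655]
eef_rot: [0.086, 0.702, -0.086, 0.702]
ft_force: [0.2, -0.8, -0.8]
width: 0.0598
```

```bash
python3 -c "
from h import *
s=camera('scene');t=camera('top')
crop(t,190,215,110,100,6,'pics/t1.png');crop(s,230,215,130,110,6,'pics/s1.png')
row([.4572,.0349,.076],-13.95)"
```

```text
t 1.9 shift [89.6 18.5  0.8] turn [-0.0021  0.0007  0.001 ] w 0.05968155133449026 F [ 0.02 -0.66  0.  ]
```

View pics/t1.png

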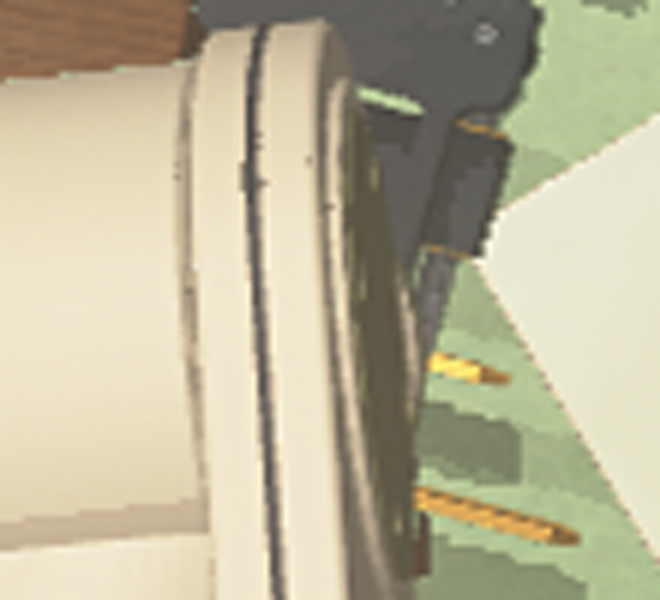

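View pics/s1.png

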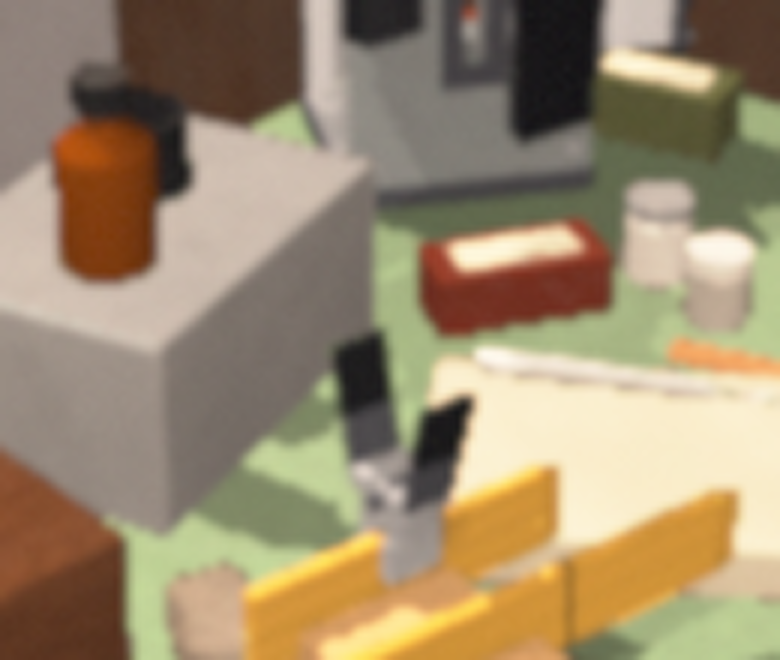

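>>> arm_command([
  [80,0,9,0.5,0,0,0],
  [80,0,18.5,1,-0.002,0,0],
  [80,20,18.5,1,-0.002,0,0],
  [80,35,18.5,1,-0.002,0,0],
  [80,35,18.5,1,-0.002,0,0],
])

```text
time: 2.4
ee_pos: [0.4566, 0.0366, 0.1292]
eef_rot: [0.085, 0.703, -0.085, 0.701]
ft_force: [0.1, -1.1, 0.1]
width: 0.0598
```

```bash
python3 -c "
from h import *
s=camera('scene')
crop(s,250,215,110,110,6,'pics/s2.png')
row([.4572,.0349,.076],-13.95)"
```

```text
t 2.45 shift [54.4 -1.7  0.4] turn [ 0.002  -0.0007  0.0004] w 0.05977146859209714 F [0.58 0.1  0.14]
```

View pics/s2.png

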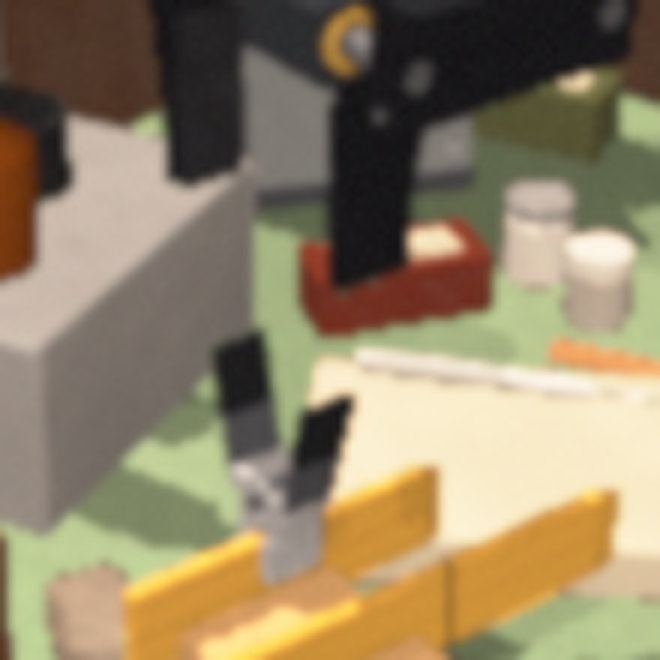

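```bash
python3 -c "
from h import *
s=read_state();print(proj('scene',s['ee_pos']),proj('scene',[.4572,.0349,.107]))"
```

```text
[296.32441254 265.14171916] [296.93077576 277.16787121]
```

>>> arm_command([
  [180,0,-1.5,0.5,0,0,0],
  [180,0,-1.5,0.5,0,0,0],
  [180,0,-1.5,0.5,0,0,0],
  [180,0,-1.5,0.5,0,0,0],
  [180,0,-1.5,0.5,0,0,0],
])

```text
time: 2.95
ee_pos: [0.4579, 0.0345, 0.131]
eef_rot: [0.085, 0.701, -0.086, 0.702]
ft_force: [0.3, -0.1, 0.3]
width: 0.0294
```

```bash
python3 -c "
from h import *
s=camera('scene')
crop(s,250,215,110,110,6,'pics/s3.png')
row([.4572,.0349,.076],-13.95);print(proj('scene',read_state()['ee_pos']))"
```

```text
t 3.0 shift [54.9  0.3 -0.8] turn [0.0014 0.0012 0.0005] w 0.02835211902488354 F [0.59 1.52 0.28]
[296.85424237 264.1987997 ]
```

View pics/s3.png

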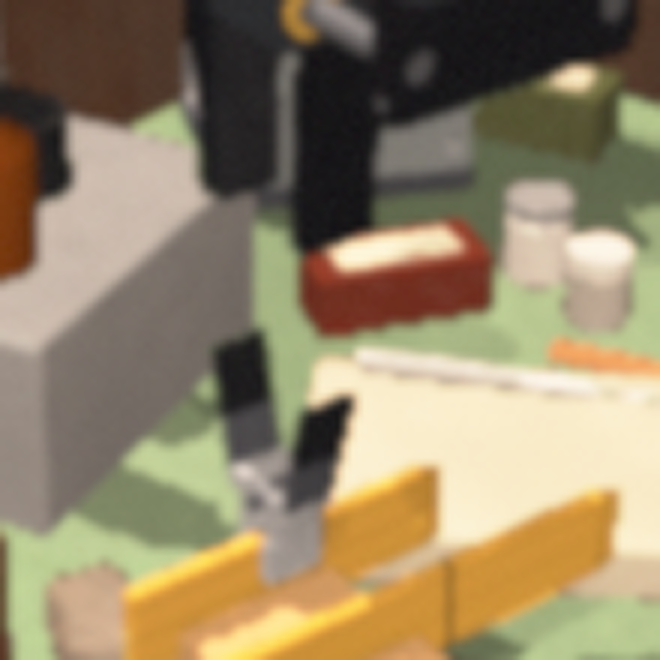

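```bash
python3 -c "
from h import *
s=camera('scene');t=camera('top')
c=s[200:290,260:350,::-1].astype(float);c=np.clip((c/255)**.5*255,0,255).astype('uint8')
cv2.imwrite('pics/s4.png',cv2.resize(c,None,fx=6.5,fy=6.5,interpolation=cv2.INTER_CUBIC))
crop(t,190,215,110,100,6,'pics/t4.png')
p=read_state()['ee_pos']
for dz in(0,.019,.03): print(proj('scene',p+[0,0,dz]))
z=np.array([.97,-.24,0]);
for k in(-1,1): print(proj('scene',p+k*.0142*z),proj('scene',p+k*.029*z))
"
```

```text
[296.89382671 264.27172798]
[296.96343766 253.86648807]
[297.00456271 247.71923684]
[302.31321292 267.95049118] [308.12542009 271.89590732]
[291.62200333 260.69313272] [286.27806037 257.06558157]
```

View pics/s4.png

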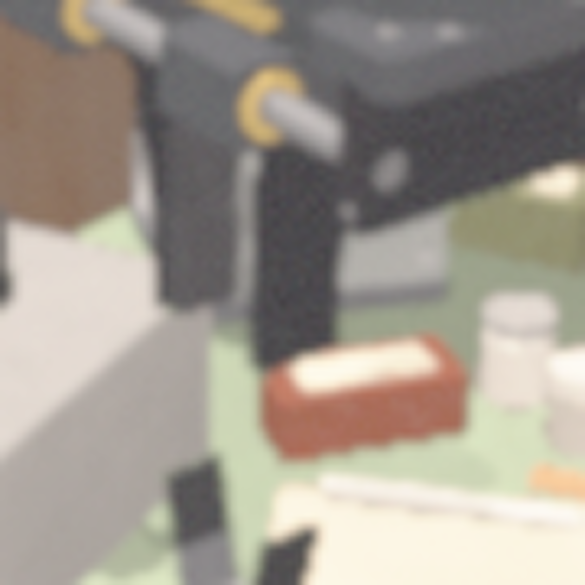

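View pics/t4.png

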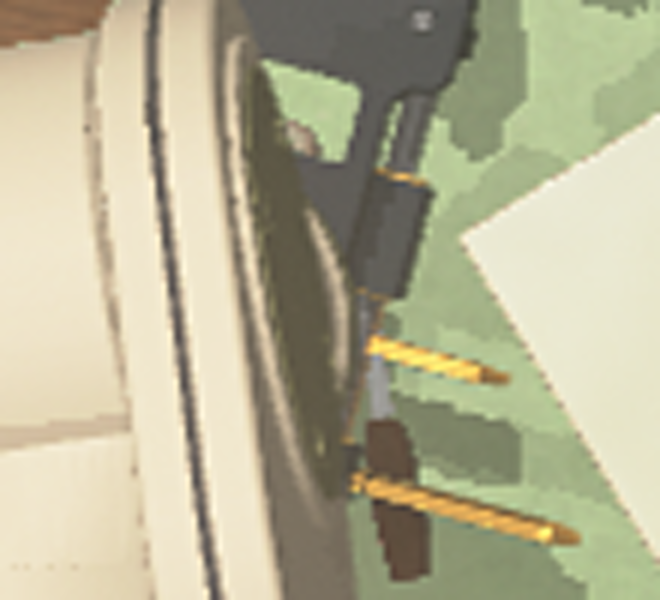

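```bash
python3 -c "
from h import *
p=read_state()['ee_pos'];d=np.array([-.2404,-.9707,0]);n=np.array([.9707,-.2404,0])
for h in(.07,.1):
  for k in(-.03,-.06,-.095): print(h,k,proj('scene',p-d*.0375+k*n+[0,0,h]),proj('scene',p+d*.0375+k*n+[0,0,h]),((proj('scene',p-d*.0375+k*n+[0,0,h])-[260,200])*6.5).round())
s=camera('scene');cv2.imwrite('pics/s5.png',s[80:400,150:550,::-1].repeat(2,0).repeat(2,1)[:600,:800])
"
```

```text
0.07 -0.03 [288.77456145 238.46097838] [328.71408427 225.20014636] [187. 250.]
0.07 -0.06 [301.5626274  246.46069199] [341.93247891 232.26211248] [270. 302.]
0.07 -0.095 [317.61768488 256.50410764] [358.4486936  241.08594863] [375. 367.]
0.1 -0.03 [288.71259587 219.3101586 ] [329.51282711 206.99578005] [187. 126.]
0.1 -0.06 [301.80180268 226.8379542 ] [343.04967476 213.62690411] [272. 174.]
0.1 -0.095 [318.26365911 236.30541025] [359.98958772 221.92504467] [379. 236.]
```

View pics/s5.png

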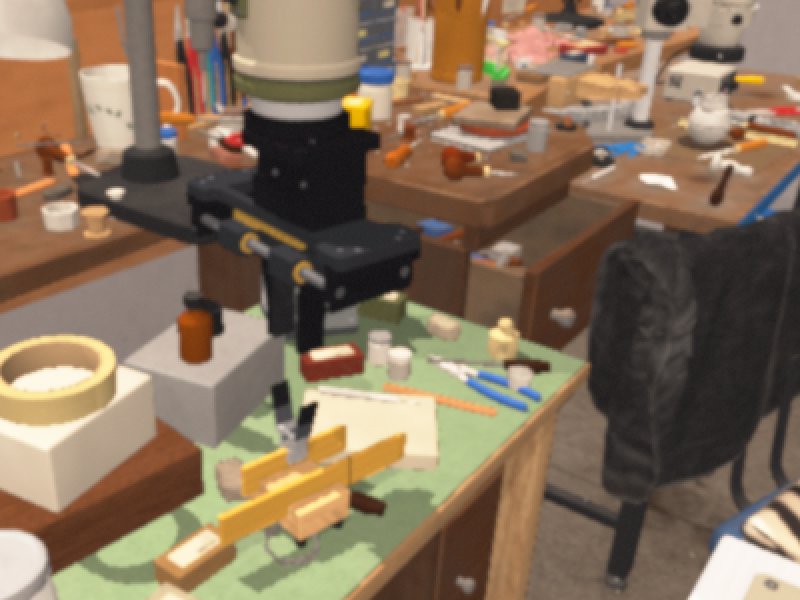

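```bash
python3 -c "
from h import *
p=read_state()['ee_pos'];d=np.array([-.2404,-.9707,0]);n=np.array([.9707,-.2404,0])
for h in(.07,.1,.13):
  for k in(-.09,.0,.03,.06,.095): print(h,k,((proj('top',p+d*.0375+k*n+[0,0,h])-[190,215])*6).round(),((proj('top',p+d*.0095+k*n+[0,0,h])-[190,215])*6).round())
t=camera('top');cv2.imwrite('pics/t5.png',cv2.resize(t[150:350,150:350,::-1],None,fx=3,fy=3))
"
```

```text
0.07 -0.09 [299. 714.] [191. 685.]
0.07 0.0 [396. 367.] [289. 338.]
0.07 0.03 [428. 253.] [321. 223.]
0.07 0.06 [460. 138.] [354. 109.]
0.07 0.095 [497.   6.] [391. -23.]
0.1 -0.09 [284. 728.] [173. 698.]
0.1 0.0 [385. 369.] [274. 339.]
0.1 0.03 [418. 250.] [307. 220.]
0.1 0.06 [451. 132.] [341. 102.]
0.1 0.095 [490.  -6.] [380. -36.]
0.13 -0.09 [268. 744.] [152. 712.]
0.13 0.0 [373. 371.] [258. 339.]
0.13 0.03 [407. 248.] [292. 216.]
0.13 0.06 [442. 125.] [327.  93.]
0.13 0.095 [482. -18.] [367. -49.]
```

View pics/t5.png

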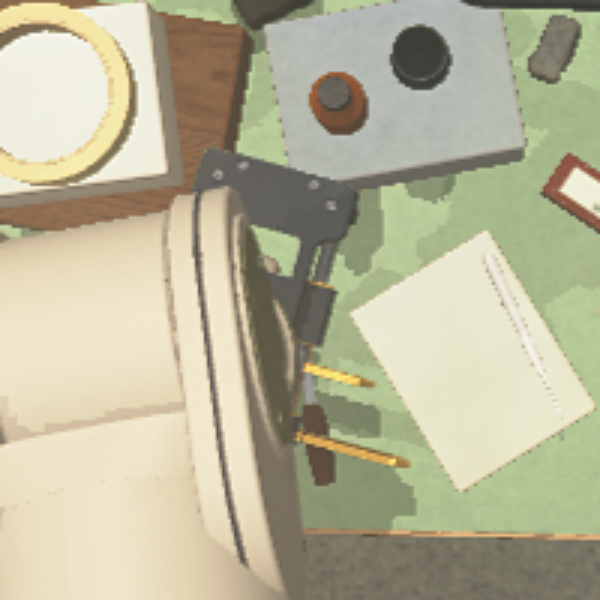

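>>> arm_command([
  [80,0,0,-0.8,0.001,0,0],
  [80,0,0,-0.8,0.001,0,0],
  [80,0,0,-0.8,0.001,0,0],
  [80,0,0,-0.8,0.001,0,0],
  [80,20,0,-0.8,0.001,0,0],
  [80,40,0,-0.8,0.001,0,0],
  [80,50,0,-0.8,0.001,0,0],
  [80,55,0,-0.8,0.001,0,0],
  [80,55,0,-0.8,0.001,0,0],
])

```text
time: 4.1
ee_pos: [0.4569, 0.0347, 0.0756]
eef_rot: [0.086, 0.702, -0.086, 0.702]
ft_force: [-0.1, -0.3, 0.1]
width: 0.0595
```

```bash
python3 -c "
from h import *
s=camera('scene')
c=s[220:330,245:365,::-1].astype(float);c=np.clip((c/255)**.5*255,0,255).astype('uint8')
cv2.imwrite('pics/s6.png',cv2.resize(c,None,fx=5,fy=5,interpolation=cv2.INTER_CUBIC))
row([.4572,.0349,.076],-13.95);print(proj('scene',read_state()['ee_pos']))"
```

```text
t 4.15 shift [ 0.1  0.1 -0.1] turn [0.0006 0.0011 0.0003] w 0.059867042475971806 F [ 0.24  1.19 -0.35]
[296.8439853  292.97802874]
```

View pics/s6.png

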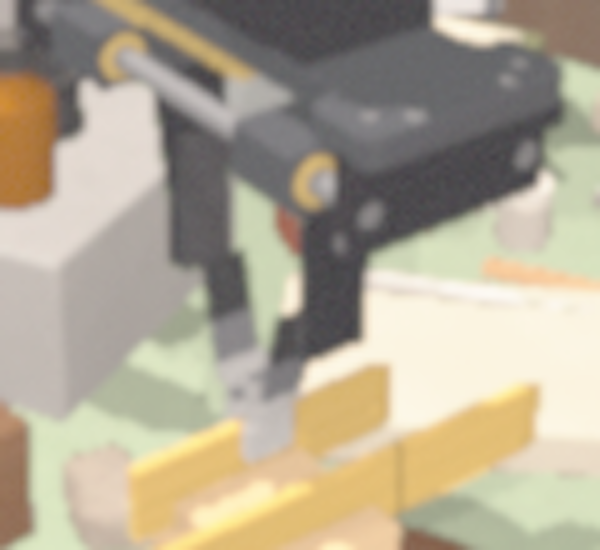

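>>> arm_command([
  [80,3,0,0,0,0,0],
  [80,6,0,0,0,0,0],
  [80,6,0,0,0,0,0],
])

```text
time: 4.45
ee_pos: [0.457, 0.0346, 0.0696]
eef_rot: [0.085, 0.702, -0.086, 0.702]
ft_force: [-0.1, 0.6, -0.3]
width: 0.0594
```

>>> arm_command([
  [110,0,0,0,0,0,0],
  [130,0,0,0,0,0,0],
  [150,0,0,0,0,0,0],
  [150,0,0,0,0,0,0],
], newtons=30)

```text
time: 4.85
ee_pos: [0.4571, 0.0346, 0.0698]
eef_rot: [0.085, 0.702, -0.086, 0.702]
ft_force: [0.3, -1.0, -0.3]
width: 0.0389
```

```bash
python3 -c "
from h import *
s=camera('scene')
c=s[220:330,245:365,::-1].astype(float);c=np.clip((c/255)**.5*255,0,255).astype('uint8')
cv2.imwrite('pics/s7.png',cv2.resize(c,None,fx=5,fy=5,interpolation=cv2.INTER_CUBIC))
row([.4572,.0349,.076],-13.95)"
```

```text
t 4.9 shift [-6.2  0.3  0.1] turn [0.0005 0.0009 0.0005] w 0.03781948583046033 F [-0.52 -0.65 -1.18]
```

View pics/s7.png

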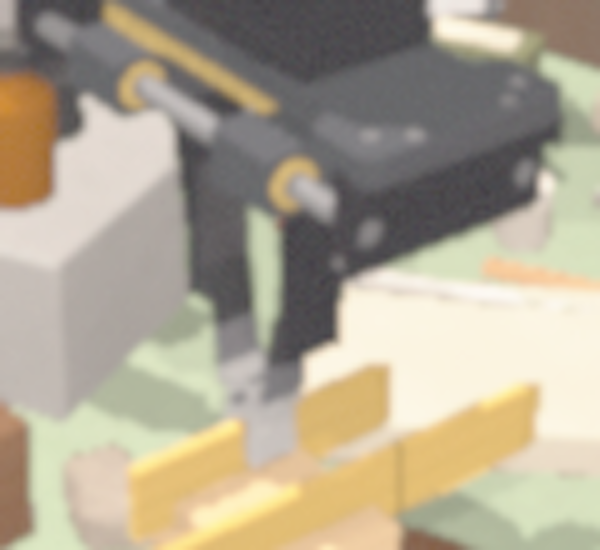

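>>> arm_command([
  [165,0,0,0,0,0,0],
  [178,0,0,0,0,0,0],
  [190,0,0,0,0,0,0],
  [200,0,0,0,0,0,0],
  [200,0,0,0,0,0,0],
  [200,0,0,0,0,0,0],
], newtons=30)

```text
time: 5.5
ee_pos: [0.4582, 0.0346, 0.0708]
eef_rot: [0.086, 0.701, -0.086, 0.703]
ft_force: [-0.3, -1.0, 7.5]
width: 0.0241
```

```bash
python3 -c "
from h import *
s=camera('scene')
c=s[220:330,245:365,::-1].astype(float);c=np.clip((c/255)**.5*255,0,255).astype('uint8')
cv2.imwrite('pics/s8.png',cv2.resize(c,None,fx=5,fy=5,interpolation=cv2.INTER_CUBIC))
row([.4572,.0349,.076],-13.95)"
```

```text
t 5.55 shift [-5.2  0.1 -1. ] turn [0.0003 0.0031 0.0003] w 0.02437098556791376 F [-0.77 -0.39  7.59]
```

View pics/s8.png

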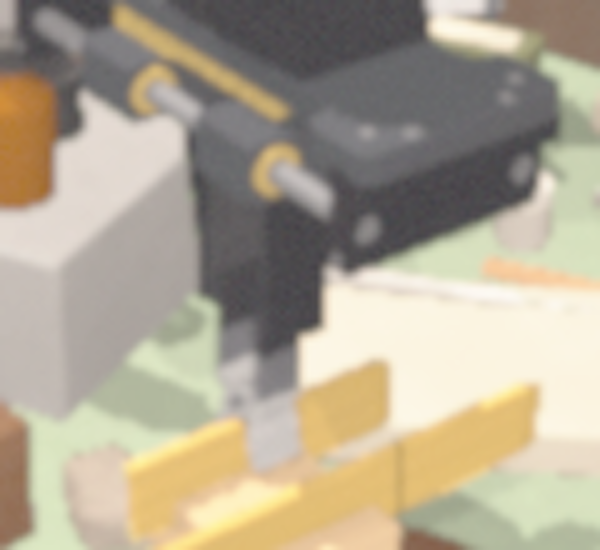

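>>> arm_command([
  [200,-5,0,0,0,0,0],
  [200,-12,0,0,0,0,0],
  [200,-20,0,0,0,0,0],
  [200,-28,0,0,0,0,0],
  [200,-32,0,0,0,0,0],
  [200,-32,0,0,0,0,0],
  [200,-32,0,0,0,0,0],
])

```text
time: 6.25
ee_pos: [0.457, 0.0346, 0.1017]
eef_rot: [0.085, 0.702, -0.086, 0.702]
ft_force: [0.3, 0.1, -0.7]
width: 0.0244
```

```bash
python3 -c "
from h import *
s=camera('scene');t=camera('top')
c=s[220:340,240:370,::-1].astype(float);c=np.clip((c/255)**.5*255,0,255).astype('uint8')
cv2.imwrite('pics/s9.png',cv2.resize(c,None,fx=5,fy=5,interpolation=cv2.INTER_CUBIC))
crop(t,170,230,130,95,6,'pics/t9.png')
row([.4572,.0349,.076],-13.95)"
```

```text
t 6.35 shift [25.5  0.4  0.3] turn [0.0005 0.0004 0.0006] w 0.024551868259208506 F [-0.68  0.5   0.21]
```

View pics/s9.png

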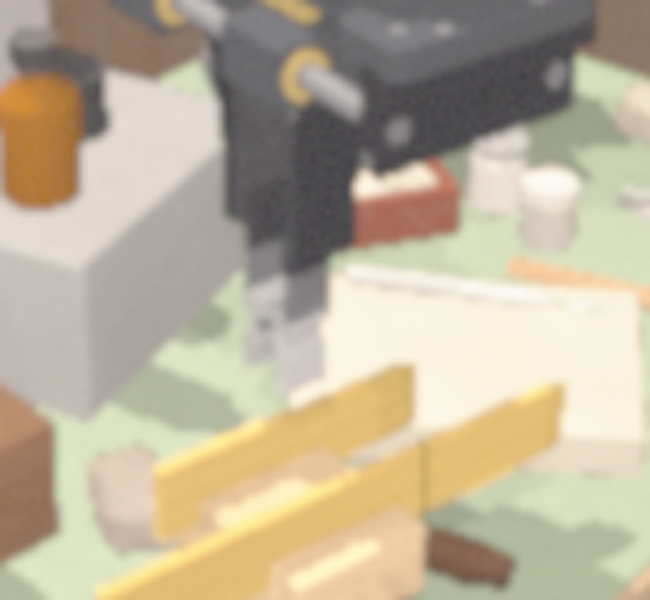

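View pics/t9.png

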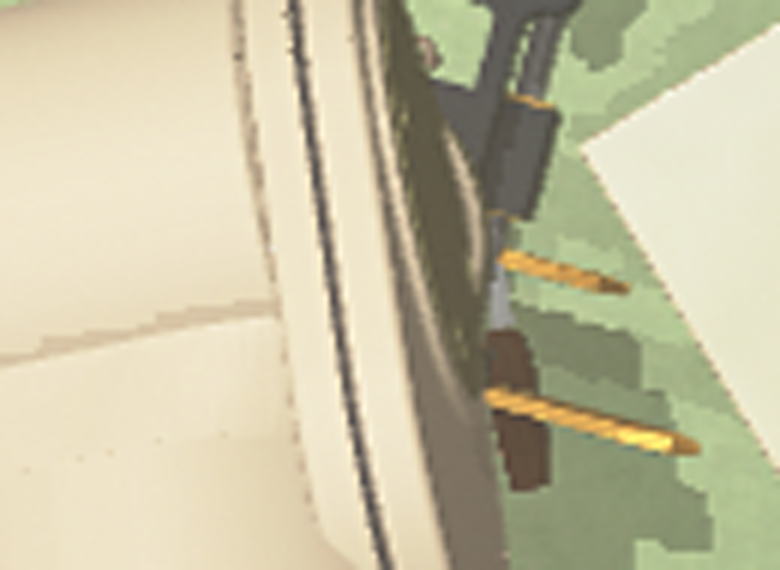

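>>> arm_command([
  [200,0,-3,-8,0,0,0],
  [200,0,-7,-18,0,0,0],
  [200,0,-12,-30,0,0,0],
  [200,0,-15,-37,0,0,0],
  [200,0,-16.2,-40,0,0,0],
  [200,0,-16.2,-40,0,0,0],
  [200,0,-16.2,-40,0,0,0],
])

```text
time: 7.05
ee_pos: [0.4146, 0.0286, 0.1018]
eef_rot: [0.086, 0.701, -0.086, 0.702]
ft_force: [0.9, 0.1, -0.2]
width: 0.0245
```

```bash
python3 -c "
from h import *
s=camera('scene')
crop(s,270,250,70,80,7.5,'pics/s10.png')
c=np.array([.42107,.05315]);d=np.array([-.2404,-.9707]);n=np.array([.9707,-.2404])
p=read_state()['ee_pos'];print(p,(p[:2]-c)@d,(p[:2]-c)@n)
row(np.r_[c+.0253*d,.076],-13.95)"
```

```text
[0.41466635 0.02869299 0.10181737] 0.02527986121098743 -0.0003365614695991321
t 7.1 shift [25.8 -0.   0.3] turn [0.0006 0.0012 0.0002] w 0.023980296106553077 F [ 0.32  0.53 -0.32]
```

View pics/s10.png

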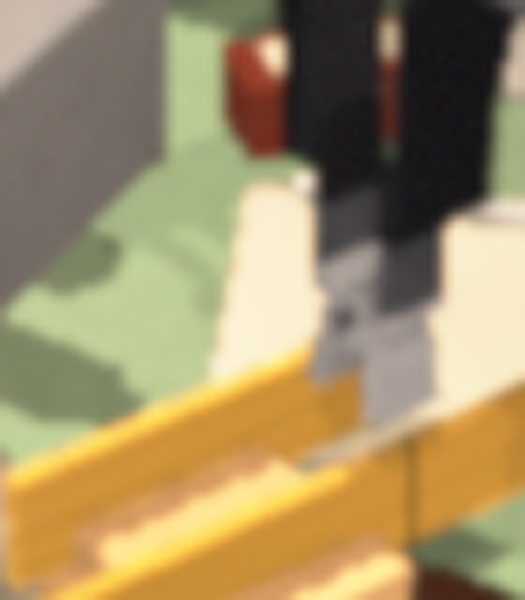

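>>> arm_command([
  [200,8,0,0,0,0,0],
  [200,16,0,0,0,0,0],
  [200,23,0,0,0,0,0],
  [200,28,0,0,0,0,0],
  [200,31,0,0,0,0,0],
  [200,31,0,0,0,0,0],
  [200,31,0,0,0,0,0],
])

```text
time: 7.8
ee_pos: [0.4147, 0.0285, 0.0709]
eef_rot: [0.086, 0.701, -0.086, 0.702]
ft_force: [-0.5, -0.4, 2.9]
width: 0.0244
```

```bash
python3 -c "
from h import *
s=camera('scene')
crop(s,270,250,80,80,7.5,'pics/s11.png')
c=np.array([.42107,.05315]);d=np.array([-.2404,-.9707]);n=np.array([.9707,-.2404])
row(np.r_[c+.0253*d,.076],-13.95)"
```

```text
t 7.85 shift [-5.1  0.2  0.4] turn [0.0004 0.0013 0.0005] w 0.02426303788823285 F [-0.39 -0.84  2.79]
```

View pics/s11.png

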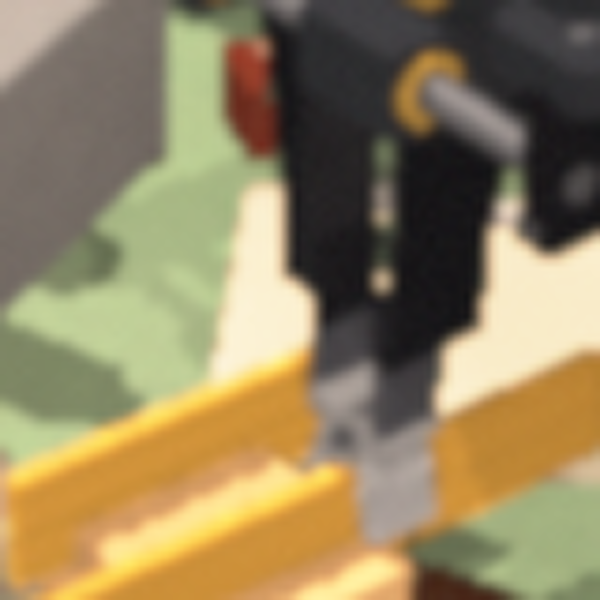

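>>> arm_command([
  [185,-1,0,0,0,0,0],
  [170,-1,0,0,0,0,0],
  [155,-1,0,0,0,0,0],
  [140,-1,0,0,0,0,0],
  [110,-1,0,0,0,0,0],
  [85,-1,0,0,0,0,0],
  [85,-1,0,0,0,0,0],
])

```text
time: 8.55
ee_pos: [0.4144, 0.0286, 0.0718]
eef_rot: [0.086, 0.702, -0.086, 0.702]
ft_force: [-0.5, -0.5, 0.2]
width: 0.0541
```

```bash
python3 -c "
from h import *
s=camera('scene')
crop(s,270,250,80,80,7.5,'pics/s12.png')
c=np.array([.42107,.05315]);d=np.array([-.2404,-.9707]);n=np.array([.9707,-.2404])
row(np.r_[c+.0253*d,.076],-13.95)"
```

```text
t 8.6 shift [-4.3  0.2  0.6] turn [0.0005 0.001  0.0005] w 0.05571481574574237 F [-0.3   0.13  0.28]
```

View pics/s12.png

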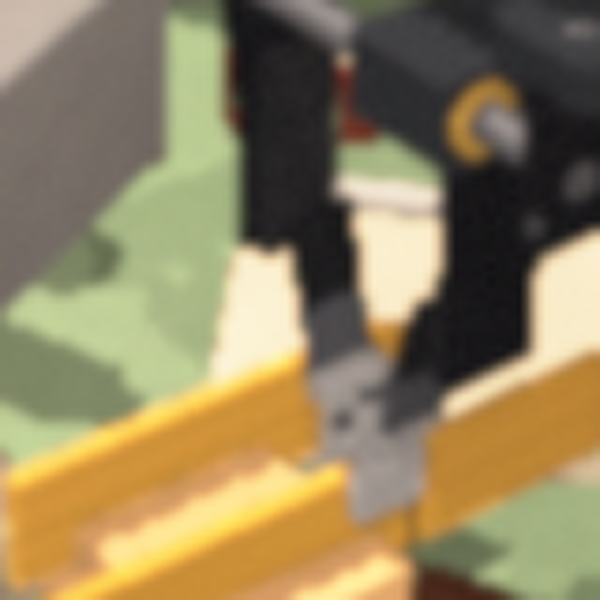

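>>> arm_command([
  [85,-15,0,0,0,0,0],
  [85,-35,0,0,0,0,0],
  [85,-55,10,0,0,0,0],
  [110,-60,40,0,0,0,0],
  [140,-60,70,0,0,0,0],
  [140,-60,83,0,0,0,0],
  [140,-60,83,0,0,0,0],
  [140,-60,83,0,0,0,0],
])

```text
time: 9.4
ee_pos: [0.434, 0.1087, 0.1315]
eef_rot: [0.085, 0.702, -0.086, 0.702]
ft_force: [0.3, -0.9, 0.3]
width: 0.0398
```

```bash
python3 -c "
from h import *
s=camera('scene')
crop(s,220,220,130,110,6,'pics/s13.png')
c=np.array([.42107,.05315]);d=np.array([-.2404,-.9707]);n=np.array([.9707,-.2404])
row(np.r_[c-.0577*d,.024],-13.95)"
```

```text
t 9.45 shift [107.5   1.2   0.6] turn [-0.0003  0.0005  0.001 ] w 0.039433042618079665 F [-0.19  0.09 -0.48]
```

View pics/s13.png

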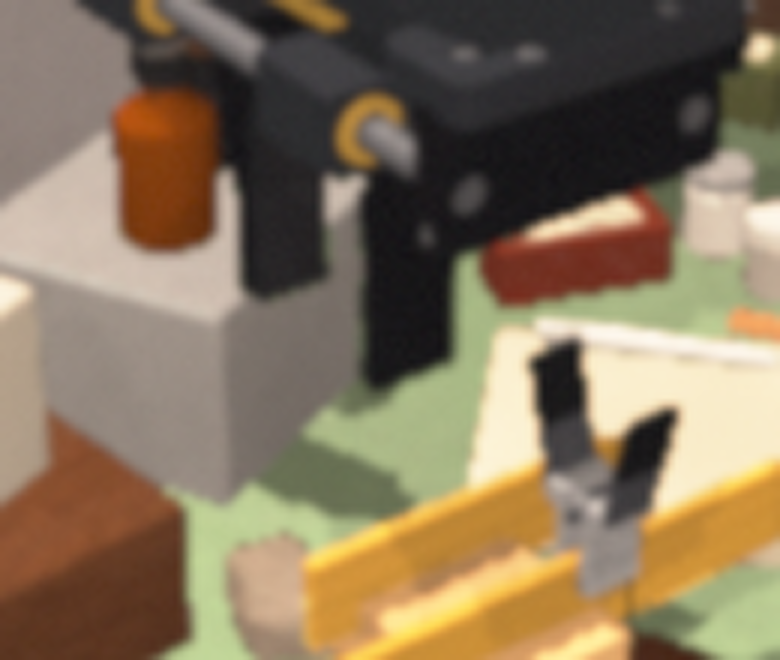

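```bash
python3 -c "
from h import *
c=np.array([.42107,.05315]);d=np.array([-.2404,-.9707]);n=np.array([.9707,-.2404])
for z in(.101,.104,.107,.110): print(z,proj('scene',np.r_[c+.0253*d,z]))
for a in((-22,1),(22,1)): print(proj('scene',np.r_[c+.0253*d+a[0]/1000*n,.107]))
"
```

```text
0.101 [320.07479831 287.76374886]
0.104 [320.13257529 286.17552706]
0.107 [320.19058622 284.58087465]
0.11 [320.2488325  282.97975251]
[329.26132241 290.84024399]
[311.50389705 278.58652153]
```

>>> arm_command([
  [140,25,0.5,0.3,0,0,0],
  [140,50,1.2,0.6,0,0,0],
  [140,70,1.2,0.6,0,0,0],
  [140,85,1.2,0.6,0,0,0],
  [140,98,1.2,0.6,0,0,0],
  [140,98,1.2,0.6,0,0,0],
])

```text
time: 10.05
ee_pos: [0.4341, 0.1091, 0.0323]
eef_rot: [0.086, 0.702, -0.087, 0.701]
ft_force: [-0.7, 1.2, -0.2]
width: 0.0391
```

```bash
python3 -c "
from h import *
s=camera('scene')
c=s[250:370,220:350,::-1].astype(float);c=np.clip((c/255)**.6*255,0,255).astype('uint8')
cv2.imwrite('pics/s14.png',cv2.resize(c,None,fx=6,fy=5,interpolation=cv2.INTER_CUBIC))
c=np.array([.42107,.05315]);d=np.array([-.2404,-.9707]);n=np.array([.9707,-.2404])
row(np.r_[c-.0577*d,.024],-13.95)"
```

```text
t 10.1 shift [ 9.4 -0.3  0.2] turn [-0.0001 -0.0002  0.0009] w 0.03918989730589786 F [ 0.73 -0.19 -0.12]
```

View pics/s14.png

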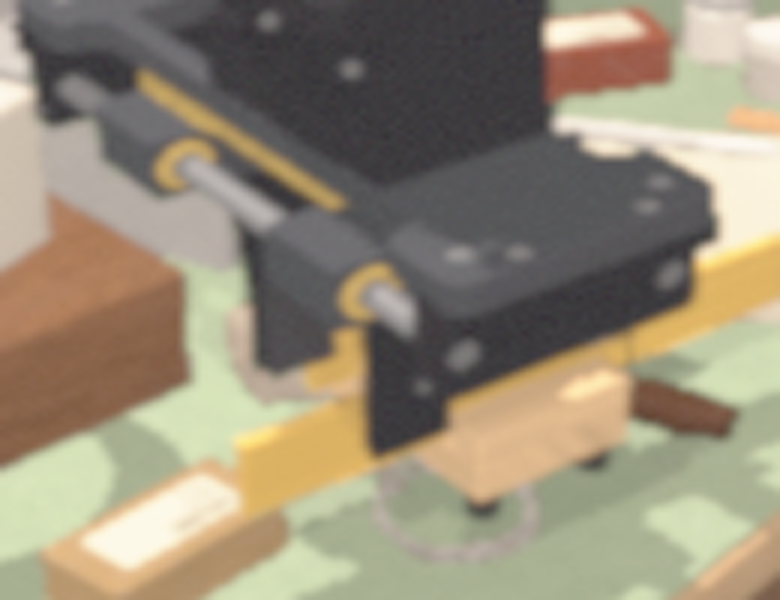

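```bash
python3 -c "
from h import *
a=cv2.imread('pics/scene0.png')[260:320,278:318];a=cv2.resize(a,None,fx=10,fy=10,interpolation=cv2.INTER_CUBIC)
b=cv2.imread('pics/s13.png');b=cv2.resize(b,(130,110),interpolation=cv2.INTER_AREA)[42:102,82:122]
b=cv2.resize(b,None,fx=10,fy=10,interpolation=cv2.INTER_CUBIC)
cv2.imwrite('pics/cmp.png',np.hstack([a,b]))
c=np.array([.42107,.05315]);d=np.array([-.2404,-.9707]);n=np.array([.9707,-.2404])
for ac,al in((.0394,.009),(0,.0253)):
  for k in(-.022,.022):
    print([proj('scene',np.r_[c+(al+x)*d+(ac+k)*n,.107]).round(1) for x in(-.009,.009)])
  print('jawbot',[proj('scene',np.r_[c+(al+x)*d+(ac-.006)*n,.045]).round(1) for x in(-.009,.009)])
"
```

```text
[array([300.8, 285. ]), array([309.7, 281.3])]
[array([284.5, 273.2]), array([293.3, 269.8])]
jawbot [array([294.6, 312.1]), array([303.1, 308.2])]
[array([324.8, 292.8]), array([333.6, 288.9])]
[array([307.1, 280.4]), array([315.8, 276.8])]
jawbot [array([317.1, 320.1]), array([325.6, 316. ])]
```

View pics/cmp.png

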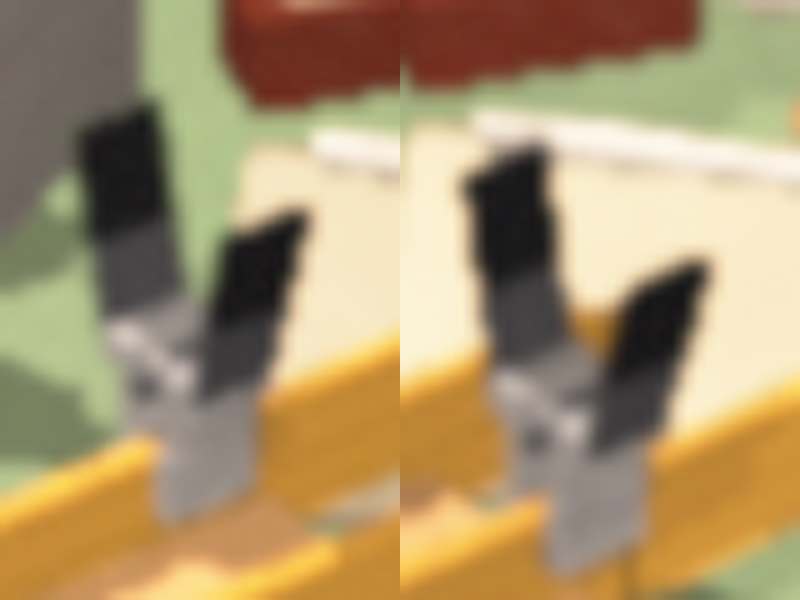

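>>> arm_command([
  [140,4,0,0.2,0,0,0],
  [140,9,0,0.2,0,0,0],
  [140,9,0,0.2,0,0,0],
  [180,9,0,0.2,0,0,0],
  [220,9,0,0.2,0,0,0],
  [255,9,0,0.2,0,0,0],
  [255,9,0,0.2,0,0,0],
  [255,9,0,0.2,0,0,0],
], newtons=30)

```text
time: 10.9
ee_pos: [0.4354, 0.1101, 0.0248]
eef_rot: [0.085, 0.702, -0.086, 0.702]
ft_force: [-0.4, -0.4, 0.5]
width: 0.0073
```

```bash
python3 -c "
from h import *
s=camera('scene')
c=s[250:370,220:350,::-1].astype(float);c=np.clip((c/255)**.6*255,0,255).astype('uint8')
cv2.imwrite('pics/s15.png',cv2.resize(c,None,fx=6,fy=5,interpolation=cv2.INTER_CUBIC))
c=np.array([.42107,.05315]);d=np.array([-.2404,-.9707]);n=np.array([.9707,-.2404])
row(np.r_[c-.0577*d,.024],-13.95)"
```

```text
t 10.95 shift [ 0.7 -1.  -0.2] turn [0.0005 0.001  0.0005] w 0.004679354203347085 F [0.38 0.53 0.22]
```

View pics/s15.png

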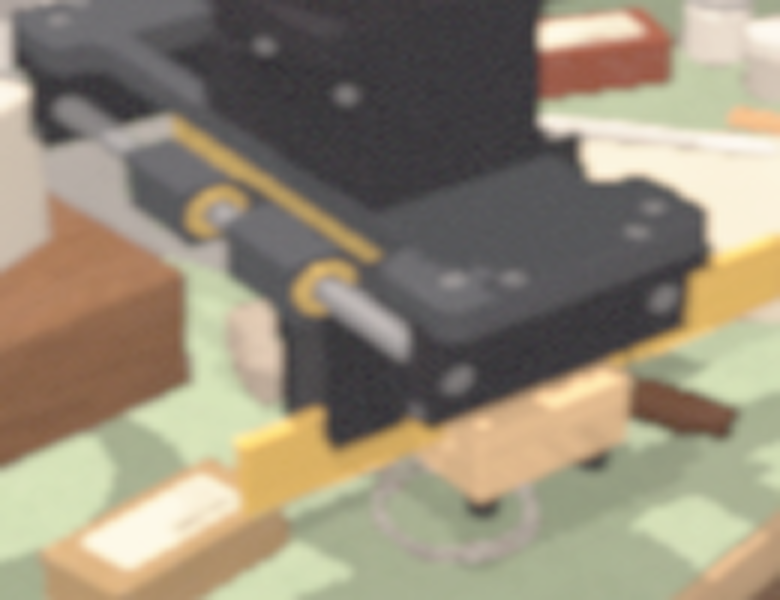

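>>> arm_command([
  [255,0,0,0,0,0,0],
  [255,0,0,0,0,0,0],
  [255,0,0,0,0,0,0],
  [255,-5,0,0,0,0,0],
  [255,-12,0,0,0,0,0],
  [255,-20,0,0,0,0,0],
  [255,-28,0,0,0,0,0],
  [255,-36,0,0,0,0,0],
  [255,-36,0,0,0,0,0],
  [255,-36,0,0,0,0,0],
], newtons=60)

```text
time: 11.95
ee_pos: [0.4355, 0.1099, 0.0609]
eef_rot: [0.086, 0.701, -0.086, 0.702]
ft_force: [0.3, 0.1, -3.0]
width: 0.0038
```

```bash
python3 -c "
from h import *
s=camera('scene')
crop(s,220,220,170,130,4.6,'pics/s16.png')
d=np.array([.795,-.607]);row(np.r_[np.array([.6206,-.2088])-.182*d,.061],52.6)"
```

```text
t 12.0 shift [  -0.2 -192.3   89.6] turn [-1.1611e+00  3.0000e-04  1.1000e-03] w 0.003927773112526016 F [-0.83  0.21 -2.85]
```

View pics/s16.png

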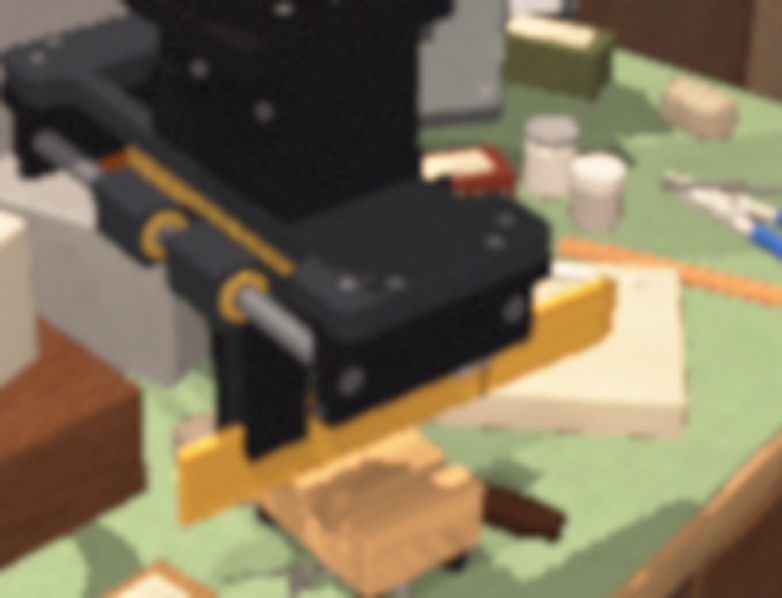

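>>> arm_command([
  [255,-4,-20,9,-0.05,0,0],
  [255,-8,-42,20,-0.15,0,0],
  [255,-10,-65,30,-0.27,0,0],
  [255,-10,-88,41,-0.39,0,0],
  [255,-10,-111,52,-0.51,0,0],
  [255,-10,-133,62,-0.63,0,0],
  [255,-10,-155,72,-0.76,0,0],
  [255,-10,-175,81,-0.89,0,0],
  [255,-10,-188,88,-1.03,0,0],
  [255,-10,-192,90,-1.16,0,0.001],
])

```text
time: 13.0
ee_pos: [0.4761, -0.0998, 0.0702]
eef_rot: [-0.314, 0.634, 0.314, 0.633]
ft_force: [-0.1, 0.0, -3.0]
width: 0.004
```

>>> arm_command([
  [255,0,0,0,0,0,0],
  [255,0,0,0,0,0,0],
  [255,0,0,0,0,0,0],
])

```text
time: 13.3
ee_pos: [0.4763, -0.0973, 0.0707]
eef_rot: [-0.312, 0.634, 0.312, 0.634]
ft_force: [0.1, 0.1, -2.0]
width: 0.0039
```

```bash
python3 -c "
from h import *
s=camera('scene');t=camera('top')
crop(s,230,150,160,120,5,'pics/s17.png');crop(t,290,110,160,140,5,'pics/t17.png')
d=np.array([.795,-.607]);row(np.r_[np.array([.6206,-.2088])-.182*d,.061],52.6)"
```

```text
t 13.4 shift [ 9.8 -0.1 -1. ] turn [-0.002   0.0003  0.0002] w 0.003625946226632497 F [ 1.03  0.63 -3.11]
```

View pics/s17.png

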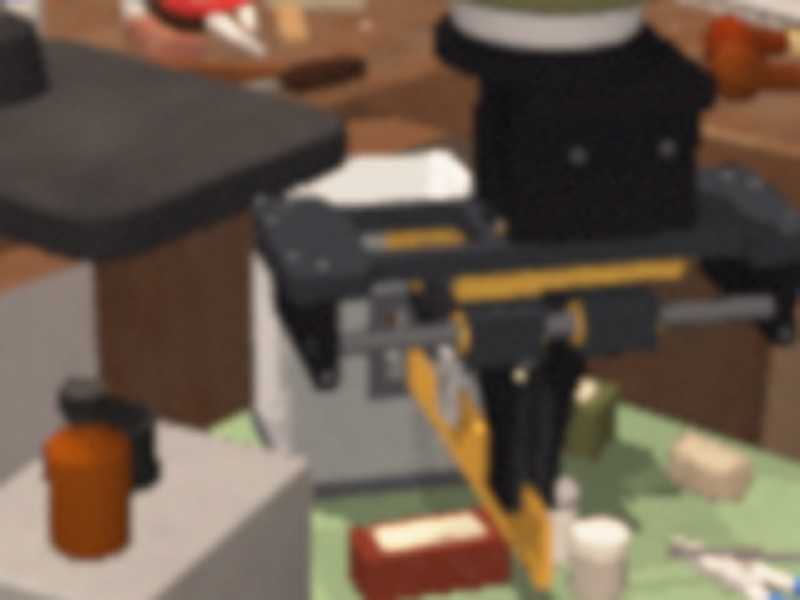

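View pics/t17.png

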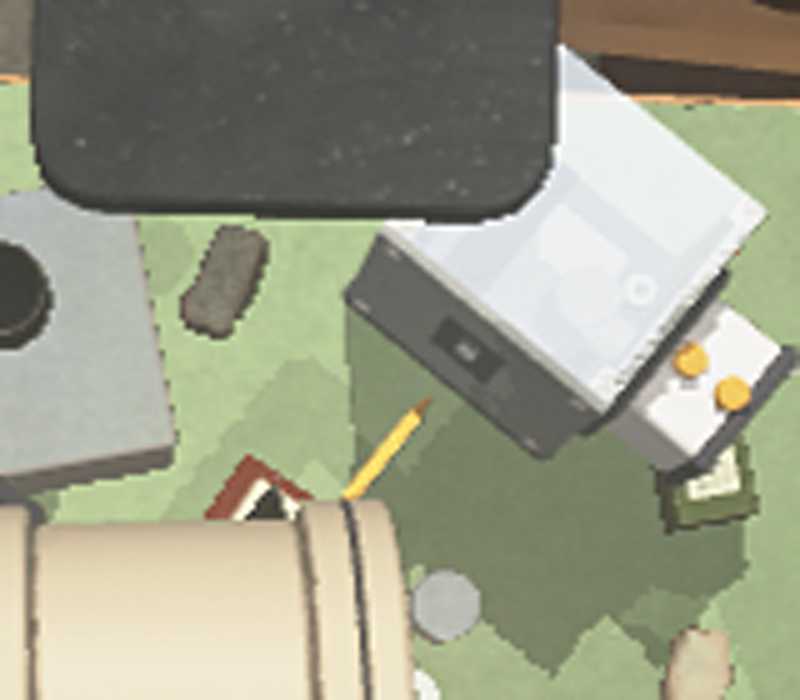

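```bash
python3 - <<'E'
from h import *
t=camera('top');cv2.imwrite('pics/top18.png',t[:,:,::-1])
T=lambda a,z:onz('top',(290+a[0]/5,110+a[1]/5),z)
def yaw(v):return np.degrees(np.arctan2(v[1],v[0]))
for a,b,z in (((385,235),(603,413),.135),((345,297),(543,458),.0),((345,297),(543,458),.01)):
    A,B=T(a,z),T(b,z);print(A.round(4),B.round(4),np.linalg.norm(A-B),yaw(A-B)-90)
h=cv2.cvtColor(t,cv2.COLOR_RGB2HSV);m=cv2.inRange(h,(18,130,130),(32,255,255));m[:180]=0;m[215:]=0;m[:,:355]=0;m[:,380:]=0
v,u=np.nonzero(m);X=np.array([onz('top',(a,b),.102)[:2] for a,b in zip(u,v)]).astype(np.float32)
f=cv2.fitLine(X,cv2.DIST_HUBER,0,1e-4,1e-4).ravel();print(len(u),'bar',f,yaw(f[:2]))
nose=T((430,400),.1);print('nose',nose)
w=np.array([.6206,-.2088]);
for y in (-37.4,-38,-39):
    d=np.array([np.cos(np.radians(y)),np.sin(np.radians(y))]);n=np.array([-d[1],d[0]]);print(y,'nose in window',(nose[:2]-w)@d,(nose[:2]-w)@n,'barfit',(f[2:]-w)@n)
crop(t,345,140,80,75,10,'pics/t18.png')
s=camera('scene');crop(s,285,175,60,75,8,'pics/s18.png')
E
```

```text
[ 0.6491 -0.1734  0.135 ] [ 0.5918 -0.2468  0.135 ] 0.09319096711482232 -37.96274171721016
[ 0.6522 -0.1723  0.    ] [ 0.5929 -0.2487  0.    ] 0.09670612064597708 -37.82300352244523
[ 0.6504 -0.1714  0.01  ] [ 0.5917 -0.2471  0.01  ] 0.09579315687964272 -37.823003522445276
63 bar [ 0.79018086 -0.61287373  0.5802844  -0.1764201 ] -37.79759
nose [ 0.59954269 -0.19351052  0.1       ]
-37.4 nose in window -0.02601469281046349 -0.0006435183102756669 barfit 0.0012363605882729947
-38 nose in window -0.026006527623530628 -0.0009159032727200373 barfit 0.0006949637374858224
-39 nose in window -0.02598658198723537 -0.0013696402663236202 barfit -0.00020750438143083658
```

View pics/t18.png

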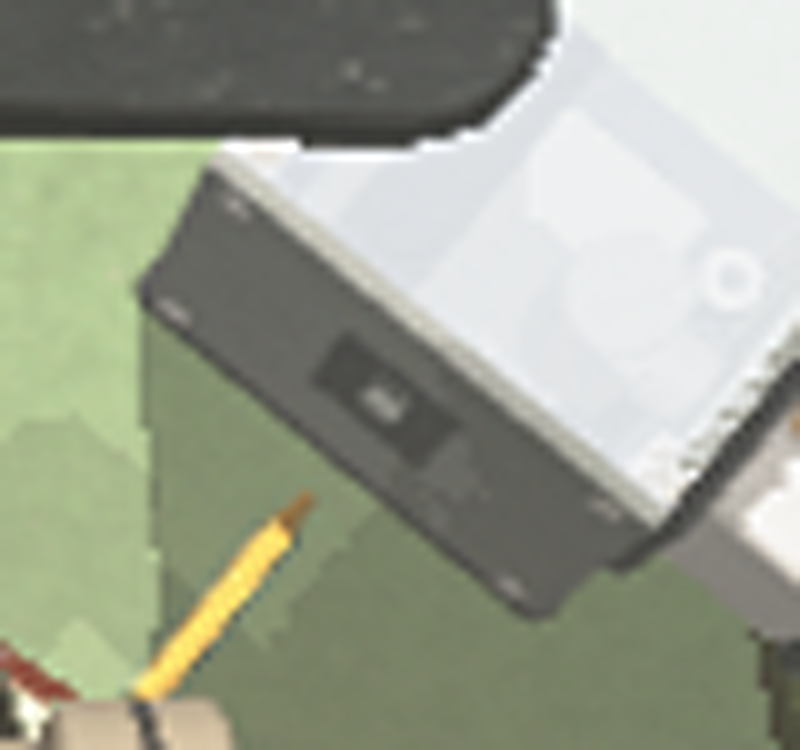

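View pics/s18.png

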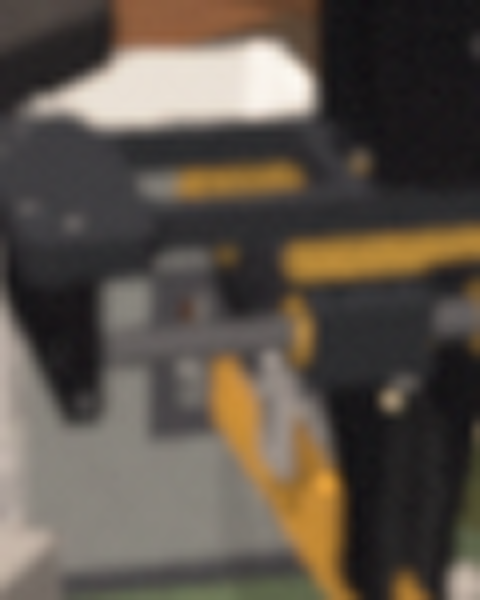

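```bash
python3 - <<'E'
from h import *
T=lambda a,z:onz('top',(345+a[0]/10,140+a[1]/10),z)
W=[T((385,402),.078),T((433,347),.135),T((340,452),.005)]
d=np.array([np.cos(np.radians(-37.85)),np.sin(np.radians(-37.85))]);n=np.array([-d[1],d[0]])
for w in W: print(w.round(4),'along',(w[:2]-[.6206,-.2088])@d*1000,'across',(w[:2]-[.6206,-.2088])@n*1000)
N=[T((308,497),.097),T((290,530),.101)];
for q in N+[np.array([.58028,-.17642])]: print('bar pts',q.round(4),(q[:2]-[.6206,-.2088])@d*1000,(q[:2]-[.6206,-.2088])@n*1000)
s=read_state();print('tcp',s['ee_pos'],(s['ee_pos'][:2]-[.6206,-.2088])@d*1000,(s['ee_pos'][:2]-[.6206,-.2088])@n*1000)
row(np.r_[np.array([.6206,-.2088])-.182*d,.061],90-37.85)
E
```

```text
[ 0.6204 -0.209   0.078 ] along -0.06714336614803941 across -0.2985507680019796
[ 0.6206 -0.2093  0.135 ] along 0.29432470477386796 across -0.38161211330338934
[ 0.6224 -0.2103  0.005 ] along 2.2980037807736275 across -0.08980184476117205
bar pts [ 0.6005 -0.1935  0.097 ] -25.267779718140698 -0.27338447828682716
bar pts [ 0.5941 -0.1901  0.101 ] -32.39629935212716 -1.4385731140966205
bar pts [ 0.5803 -0.1764] -51.70572247608336 0.8276854633566119
tcp [ 0.47650105 -0.09757227  0.07091238] -182.03232273114207 -0.590971711955502
t 13.5 shift [ 9.9 -0.   0.6] turn [0.0064 0.0003 0.0004] w 0.0035470800192411523 F [-1.02 -0.11 -2.73]
```

```bash
python3 - <<'E'
from h import *
for z in(.07,.075,.08,.0975,.1005,.103): print(z,((proj('scene',[.6003,-.1932,z])-[285,175])*8).round())
for z in(.0735,.0765,.1015,.1045): print('tail',z,((proj('scene',[.4765-.033*.789,-.0976+.033*.614,z])-[230,150])*5).round())
E
```

```text
0.07 [216. 413.]
0.075 [216. 397.]
0.08 [216. 380.]
0.0975 [218. 322.]
0.1005 [218. 311.]
0.103 [218. 303.]
tail 0.0735 [543. 593.]
tail 0.0765 [543. 586.]
tail 0.1015 [546. 527.]
tail 0.1045 [547. 519.]
```

>>> arm_command([
  [255,5,0,0.2,0.003,0,0],
  [255,10,0,0.4,0.003,0,0],
  [255,10,0,0.4,0.003,0,0],
  [255,10,0,0.4,0.003,0,0],
])

```text
time: 13.9
ee_pos: [0.4766, -0.0975, 0.0606]
eef_rot: [-0.312, 0.634, 0.312, 0.635]
ft_force: [-0.4, -0.2, -3.5]
width: 0.0038
```

```bash
python3 - <<'E'
from h import *
s=camera('scene');c=s[185:285,290:350]
cv2.imwrite('pics/s19.png',cv2.resize(c[:,:,::-1],None,fx=6,fy=6,interpolation=cv2.INTER_CUBIC));np.save('c.npy',s)
p=read_state()['ee_pos'];d=np.array([np.cos(np.radians(-37.7)),np.sin(np.radians(-37.7)),0]);n=np.array([-d[1],d[0],0])
o=p+d*.062;o[2]=p[2]+.0042
for nm,x,y,z in(('nosebot',.095,0,.0025),('nosetop',.095,0,.0255),('tailbot',-.095,.0025,0),('tailtop',-.095,.0025,.028),('bot0',0,.0025,0),('bot30',.03,.0025,0),('bot80',.08,.0025,0),('bot-40',-.04,.0025,0),('top80',.08,.0025,.028)):
    print(nm,((proj('scene',o+d*x+n*y+[0,0,z])-[290,185])*6).round())
E
```

```text
nosebot [131. 255.]
nosetop [132. 198.]
tailbot [281. 527.]
tailtop [286. 447.]
bot0 [196. 382.]
bot30 [172. 342.]
bot80 [134. 280.]
bot-40 [230. 440.]
top80 [136. 209.]
```

View pics/s19.png

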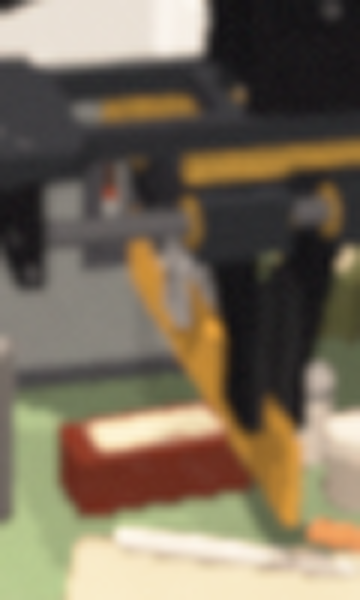

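>>> arm_command([
  [255,0.7,-8,0,0,0,0],
  [255,0.7,-16,0,0,0,0],
  [255,0.7,-22,0,0,0,0],
  [255,0.7,-27,0,0,0,0],
  [255,0.7,-31,0,0,0,0],
  [255,0.7,-35,0,0,0,0],
  [255,0.7,-38,0,0,0,0],
  [255,0.7,-38,0,0,0,0],
])

```text
time: 14.75
ee_pos: [0.5072, -0.1211, 0.0602]
eef_rot: [-0.312, 0.634, 0.312, 0.635]
ft_force: [-0.2, 0.2, -2.0]
width: 0.004
```

```bash
python3 - <<'E'
from h import *
s=camera('scene');c=s[170:270,290:370];t=camera('top')
cv2.imwrite('pics/s20.png',cv2.resize(c[:,:,::-1],None,fx=6,fy=6,interpolation=cv2.INTER_CUBIC))
crop(t,345,140,80,75,10,'pics/t20.png')
h=cv2.cvtColor(t,cv2.COLOR_RGB2HSV);m=cv2.inRange(h,(18,130,130),(32,255,255));m[:180]=0;m[215:]=0;m[:,:355]=0;m[:,395:]=0
v,u=np.nonzero(m);X=np.array([onz('top',(a,b),.092)[:2] for a,b in zip(u,v)]).astype(np.float32)
f=cv2.fitLine(X,cv2.DIST_HUBER,0,1e-4,1e-4).ravel()
d=np.array([np.cos(np.radians(-37.85)),np.sin(np.radians(-37.85))]);n=np.array([-d[1],d[0]]);w=np.array([.6204,-.209])
print(len(u),f,np.degrees(np.arctan2(f[1],f[0])),(f[2:]-w)@d,(f[2:]-w)@n)
s=read_state();print((s['ee_pos'][:2]-w)@d,(s['ee_pos'][:2]-w)@n,s['ee_pos'],s['ft_force'],s['torque'])
E
```

```text
5 [ 0.7253377  -0.68839324  0.61625886 -0.20318933] -43.50305 -0.006835333630666588 0.002047233045027837
-0.14372077637179093 3.1712304170125483e-06 [ 0.50691717 -0.12081095  0.06021261] [-0.0199706   0.24434796 -2.85068008] [ 0.09661543 -0.08536587 -0.03735992]
```

View pics/s20.png

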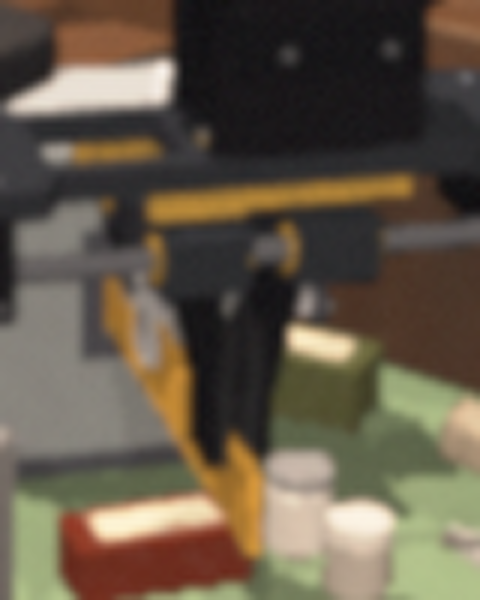

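View pics/t20.png

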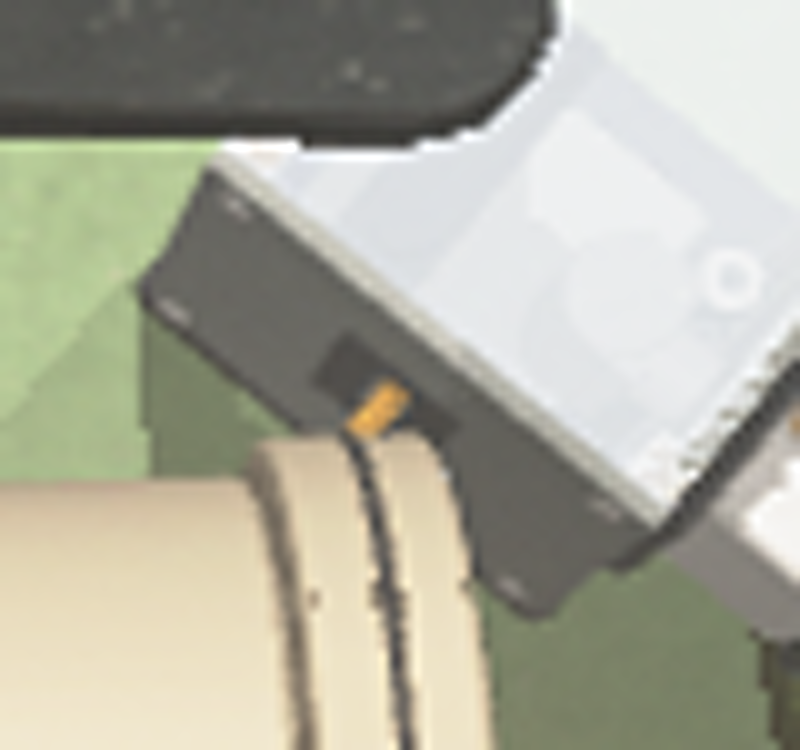

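>>> arm_command([
  [255,0,-6,0,0,0,0],
  [255,0,-12,0,0,0,0],
  [255,0,-18,0,0,0,0],
  [255,0,-24,0,0,0,0],
  [255,0,-24,0,0,0,0],
])

```text
time: 15.35
ee_pos: [0.5266, -0.1361, 0.0601]
eef_rot: [-0.312, 0.634, 0.312, 0.635]
ft_force: [0.3, -0.2, -2.9]
width: 0.004
```

>>> arm_command([
  [255,0,-5,0,0,0,0],
  [255,0,-10,0,0,0,0],
  [255,0,-15,0,0,0,0],
  [255,0,-20,0,0,0,0],
  [255,0,-23,0,0,0,0],
  [255,0,-23,0,0,0,0],
])

```text
time: 15.95
ee_pos: [0.5444, -0.1498, 0.0601]
eef_rot: [-0.312, 0.634, 0.312, 0.635]
ft_force: [0.1, -0.2, -1.9]
width: 0.0042
```

```bash
python3 - <<'E'
from h import *
s=camera('scene');c=s[160:260,290:370]
cv2.imwrite('pics/s21.png',cv2.resize(c[:,:,::-1],None,fx=6,fy=6,interpolation=cv2.INTER_CUBIC))
d=np.array([np.cos(np.radians(-37.85)),np.sin(np.radians(-37.85))]);n=np.array([-d[1],d[0]]);w=np.array([.6204,-.209])
s=read_state();print((s['ee_pos'][:2]-w)@d,(s['ee_pos'][:2]-w)@n,s['ee_pos'],s['ft_force'],s['torque'])
E
```

```text
-0.09665821621295975 0.0001838289167385019 [ 0.54418955 -0.14954572  0.06012419] [ 0.75872153 -0.51206055 -1.83523473] [ 0.08275188 -0.08546257  0.02755234]
```

View pics/s21.png

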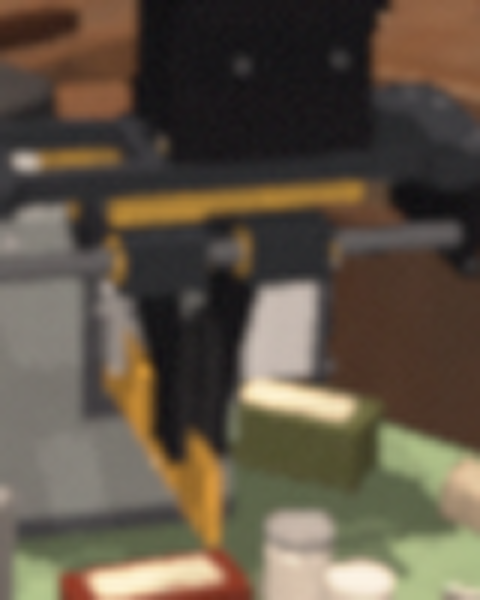

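>>> arm_command([
  [255,0,-1,0,0,0,0],
  [255,0,-2,0,0,0,0],
  [255,0,-3,0,0,0,0],
  [255,0,-3,0,0,0,0],
  [255,0,-3,0,0,0,0],
])

```text
time: 16.5
ee_pos: [0.5465, -0.1514, 0.0602]
eef_rot: [-0.312, 0.634, 0.312, 0.635]
ft_force: [0.2, -0.3, -2.3]
width: 0.0036
```

>>> arm_command([
  [255,0,-0.5,0,0,0,0],
  [255,0,-0.5,0,0,0,0],
  [255,0,-0.5,0,0,0,0],
])

```text
time: 16.8
ee_pos: [0.5469, -0.1516, 0.0602]
eef_rot: [-0.312, 0.634, 0.312, 0.635]
ft_force: [0.1, 0.0, -1.8]
width: 0.0039
```

>>> arm_command([
  [255,0,-0.5,0,0,0,0],
  [255,0,-0.5,0,0,0,0],
  [255,0,-0.5,0,0,0,0],
])

```text
time: 17.1
ee_pos: [0.5473, -0.152, 0.0602]
eef_rot: [-0.312, 0.634, 0.312, 0.635]
ft_force: [-0.4, 1.3, -2.7]
width: 0.0036
```

>>> arm_command([
  [255,0,-0.5,0,0,0,0],
  [255,0,-0.5,0,0,0,0],
])

```text
time: 17.3
ee_pos: [0.5477, -0.1523, 0.0602]
eef_rot: [-0.312, 0.634, 0.312, 0.635]
ft_force: [-0.2, -0.1, -2.2]
width: 0.0041
```

```bash
python3 - <<'E'
from h import *
d=np.array([.79,-.613]);w=np.array([.6204,-.209]);F=[]
for i in range(3):
    im=camera('scene');s=read_state();F.append(s['ft_force'][:2]@d)
print(F,(s['ee_pos'][:2]-w)@d)
E
```

```text
[np.float64(0.3521183467126119), np.float64(-0.07533876411183206), np.float64(-0.12906747868229843)] -0.09223305286773618
```

No contact yet; keep creeping.

>>> arm_command([
  [255,0,-0.5,0,0,0,0],
  [255,0,-0.5,0,0,0,0],
  [255,0,-0.5,0,0,0,0],
])

```text
time: 17.75
ee_pos: [0.5479, -0.1524, 0.0601]
eef_rot: [-0.312, 0.634, 0.312, 0.635]
ft_force: [-0.6, 1.0, -3.2]
width: 0.0036
```

>>> arm_command([
  [255,0,-0.5,0,0,0,0],
  [255,0,-0.5,0,0,0,0],
  [255,0,-0.5,0,0,0,0],
])

```text
time: 18.05
ee_pos: [0.5483, -0.1527, 0.0601]
eef_rot: [-0.312, 0.634, 0.312, 0.635]
ft_force: [-1.6, 1.7, -3.1]
width: 0.0038
```

```bash
python3 - <<'E'
from h import *
d=np.array([.79,-.613]);w=np.array([.6204,-.209]);F=[]
for i in range(3):
    im=camera('scene');s=read_state();F.append(s['ft_force'][:2]@d)
print(F,(s['ee_pos'][:2]-w)@d)
t=camera('top');crop(t,345,140,80,75,10,'pics/t22.png')
c=im[160:260,285:345]
cv2.imwrite('pics/s22.png',cv2.resize((np.clip((c[:,:,::-1]/255.)**.7,0,1)*255).astype('uint8'),None,fx=6,fy=6,interpolation=cv2.INTER_CUBIC))
E
```

```text
[np.float64(-1.3450272134586874), np.float64(-1.4103529321298123), np.float64(-2.6084346823276947)] -0.09138276158541322
```

View pics/s22.png

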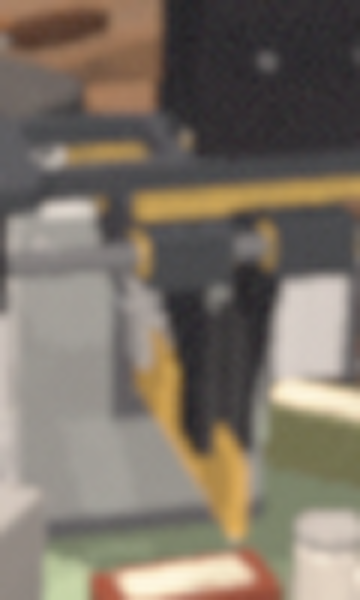

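>>> arm_command([
  [255,0,-0.5,0,0,0,0],
  [255,0,-0.5,0,0,0,0],
  [255,0,-0.5,0,0,0,0],
])

```text
time: 18.55
ee_pos: [0.5485, -0.1528, 0.06]
eef_rot: [-0.312, 0.634, 0.312, 0.635]
ft_force: [-4.1, 3.3, -2.2]
width: 0.0039
```

```bash
python3 - <<'E'
from h import *
d=np.array([.79,-.613]);w=np.array([.6204,-.209]);F=[]
for i in range(4):
    im=camera('top');s=read_state();F.append(s['ft_force'][:2]@d)
print(F,(s['ee_pos'][:2]-w)@d,s['ee_pos'],s['width'],s['time'])
E
```

```text
[np.float64(-5.35493867823794), np.float64(-5.16649256033444), np.float64(-5.071665590180782), np.float64(-4.887717002283809)] -0.09120538674608354 [ 0.54851969 -0.15285001  0.06002742] 0.003929427519738339 18.75
```

```bash
python3 - <<'E'
from h import *
s=camera('scene');t=camera('top')
crop(t,170,210,250,130,3,'pics/t23.png');crop(s,220,160,160,180,3.3,'pics/s23.png')
E
```

```text
(no output)
```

View pics/s23.png

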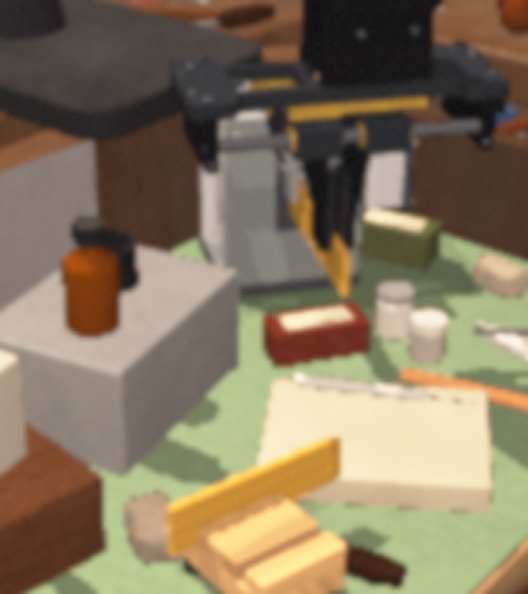

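View pics/t23.png

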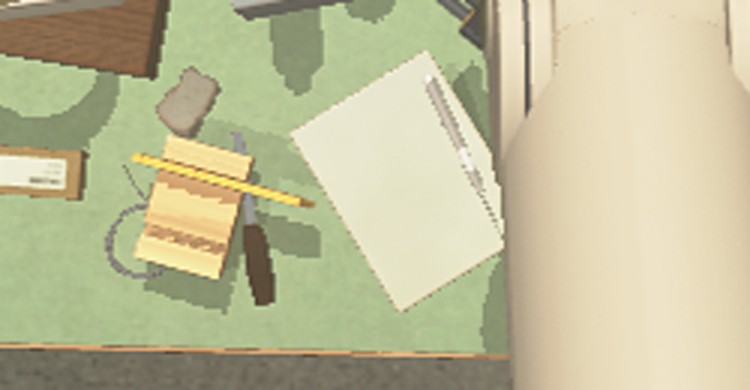

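```bash
python3 -c "
from bench import *
print(close_job())"
```

```text
the job is handed in; nothing more can be done
None
```

The bend is set up and handed in at about 19 s of the 54 s. I moved the clip from the short bar onto the scribed line, lifted the long bar out by its tail, and fed it level through the window until the clip met the guard. The gripper is still holding the bar there at 60 N.

**Last checks:**
- **Contact:** the push along the feed rose from about 0 to 5 N over the last 1 to 1.5 mm of commanded travel. By the arm's own position, the nose was then about 66 mm inside the window, against 65 mm nominal. The clip slips above about 10 N.
- **Level:** before insertion, the bar's lower edge matched a level bar to within about 1 mm in the camera view. Its heading was within about 0.1° of the guard's normal.
- **Clip on the line:** its front face sat at the line after release, to within about 1 mm. It bites roughly 1 mm higher than it did on the short bar, which is within tolerance.
- **Bystanders:** the short bar is still in its kerf and the scriber is on its pad. Nothing came near the pliers or the weight, though the last pictures did not show both clearly.

**Disagreements and limits:**
- In the pictures the fingertips looked 10 to 25 mm shorter than the reported tool point. I checked both grasps by eye and by finger width rather than relying on that figure.
- The final gap between clip and guard was judged only by force and arm position, because the gripper hid it from both cameras.

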